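Stand the fallen blank under the marking head and press the pedal

ROBOT

A 6-joint arm with a two-finger parallel gripper is mounted at the origin on the work surface. World frame = base frame: x ahead of the robot, y to its left, z up, the work surface at z = 0. Lengths are in m, angles in rad, forces in N, time in s.
With the tool pointing down it reaches from about 0.375 to 0.825 m from the base axis. Payload 5.5 kg.
Tool frame: the origin (TCP) lies midway between the tips of the shut fingers; the grasp point (between the pads) lies 19 mm behind it; y points along the fingers, x is the direction in which the jaws open and shut, and the axes are right-handed (so a half turn about y gives the same grasp; the last joint's range is limited). The gripper opens to 85 mm and grips with 20 to 120 N. Pads are 22 mm wide; open, the fingers measure 114 mm over their backs; the gripper's body (76 mm by 85 mm) begins 54 mm behind the grasp point. The pads swing forward as they close: fully open they stand 13 mm farther back than shut.
Start: joints at [1.222, 0.314, -0.047, 1.21, 0, 1.571], TCP at [0.205, 0.564, 0.231] pointing down, gripper open.
Joint ranges: [-2.67, 2.67], [-0.69, 1.73], [-1.03, 1.25], [-2.08, 2.16], [-1.42, 1.45], [-3.14, 3.14]. Speed limits (rad/s): [2.39, 2.39, 3.01, 3.14, 3.14, 3.14].

INTERFACE

Orientations are given as a unit quaternion [w, x, y, z].
In Python, from rig import read_state, camera, get_calibration, job_done, trace gives the robot as it stands.
- The arm moves only by the tool servo_tool, never from a script. Its argument "steps" is one flat list of numbers, 5 for each row, row after row: the shift along the tool's x, y, z in mm, then the turn about the tool's y in degrees, then the finger opening in mm, from 0 to 85.4. In form: [x, y, z, twist, hand, x, y, z, twist, hand, ...]. A call has 1 to 5 rows; each row is the pose to reach, as a shift and turn from the pose commanded when the call began, along the tool's axes at that moment; what a row does not reach only later rows make up. A row lasts 1/12 s, in which the tool goes at most 41.7 mm and 7.16 degrees, less where a joint would pass 70% of its speed; a pose out of reach is approached as far as the arm can. A call with a gripper value outside its range is refused whole. The fingers move at their own pace and stop on an object; "force" is the grip in N (left out, the last holds). Time passes only in rows, so rows that repeat a pose let the fingers close. It gives the time, the measured TCP pose, the force and the opening at its end, in the units of the state.
- read_state(): the state, without advancing time (a new reading comes with each control period).
- camera(name): name is "scene" or "top" or "wrist"; returns the picture (480x640x3 uint8, blue, green, red); there is no depth.
- get_calibration(name): a dict with "vfov" (degrees; the focal length in pixels is half the picture's height over the tangent of half this angle, whatever the lens; pixels are square), "cx", "cy" (the principal point, pixels), "position" and "attitude" of the camera in the world. Camera axes: x right, y down, z forward; pixel columns grow to the right and rows downward; lengths in m; the calibration is good to about 2 mm. A picture is of the moment at which its call begins: read the wrist's pose just before it. get_calibration takes no time and is no camera call; for the wrist camera it gives the pose at the moment of the call.
- job_done(): hands the job in, once; it reports no verdict.
Trained networks look in the newest picture that a camera, given by its name, has taken for a name from the list of things; names that differ only in an ending like _2 or _b are one class to them, and where a whole thing is asked for, a point or a joint stands for the part that bears it (a point fixed in the world has none). Each returns a list of dicts, best first, with "score" (0 to 1); they miss things now and then, are a little off and sometimes report something else, mostly with a low value. They report only what shows in the picture. A call takes as long as a camera call. They do not tell look-alikes from the thing itself.
- trace(camera, target): "mask" (480x640 bool, what is visible of it) and "point" ([column, row] in pixels, amid what is visible of it).
The state is a dict: "t": time; "joints": joint angles; "qvel": joint speeds; "tau": joint torques, N m; "position": TCP position; "tcp_rot": TCP orientation; "wrist_force": force on the tool from outside, world axes, zero at the start; "moment": the same for the moment, N m; "gripper_width": opening from 0.0 (shut) to 1.0 (fully open).
Only numpy, scipy, OpenCV 4.12 (cv2) and the standard library are available. Lean on these libraries where they do the work, as an engineer would, in place of code of your own. Each camera call takes 0.05 s, during which the arm holds its last target.

TASK

One aluminium blank has tipped over on the infeed tray: stand it upright, neck up, in the empty place of the lane straight under the marking head, midway between its standing neighbours, setting it down rather than dropping it, and let go. Then, and not before, push the guarded pedal fully down to its stop with the gripper's fingers, keep it down for about a second so that the head marks the blank, and let the pedal come back up. Leave the other blanks and everything else on the bench where they are.

Things in the scene. Friction and masses are not known exactly. Their poses are not given: they have to be found in the camera images.
- tipped_mid (a point): the fallen aluminium blank: square block 30 x 30 x 60 mm with a round neck (16 mm diameter, 16 mm long) on its top end, 76 mm overall, about 0.16 kg (varies). Point on its long axis, 38 mm from foot and from neck end; z runs from foot to neck, x and y are normal to the flats. It leans on the tray's batten, neck raised, axis 22 degrees above level; its side flats (normal to y) stand upright, free
- tipped: the same fallen blank; origin at the centre of its foot face, axes as for tipped_mid
- nest (a point): the empty marking place, a point on the lane floor (12 mm above the bench) straight below the marking head; z up, y along the lane, x away from the robot towards the press's columns. The lane is a channel 48 mm wide inside, running along y; its side rails rise 8 mm above its floor. Its -x side (the robot's) is open
- head: marking head, 28 mm wide, on an 18 mm rod; origin at its tip, 150 mm above the lane floor when up. From 208 mm over the lane floor a 40 mm wide collar, from 228 mm the press's arm, 44 mm wide in y, which reaches from 25 mm on the -x side of the nest back to two 20 mm round columns standing 115 mm to +x of it, at y = +-36 mm
- left1_mid (a point): a blank like the fallen one, standing in the lane about 69 mm to +y of the nest; point on its axis 38 mm above its foot
- left2_mid (a point): another standing blank, about 44 mm beyond left1; point likewise
- right1_mid (a point): a standing blank in the lane about 69 mm to -y of the nest; point likewise
- tray: fixed steel tray 170 x 130 mm, floor 4 mm thick, origin under its centre. A wooden batten 12 mm wide, 20 mm high above the tray floor, runs along y at x = +14 to +26 mm; the fallen blank's foot lies on the -x side of it and its neck points to the tray's +x. End lips at x = +-83 mm, 10 mm high
- unit: fixed pedal unit: base plate 150 x 120 x 8 mm, origin under its centre, open to its -x side (roughly the robot's). A guard bridges the pedal: cross-bar at x = +40 to +60 mm, 87 to 112 mm above the bench, on two posts 108 mm apart inside. It overhangs the pedal's far end, so finger tips must come in slanting from the -x side
- pedal (a joint): pedal angle in rad: 0 = up at rest, 0.25 = down on its stop. Hinge along the unit's y at unit x = -55 mm, 27 mm above the bench; pressing turns the far (+x) end down. The spring gives about 4 N at rest, 8 N at the stop, at the pad. The pedal drives the marking head down 70 mm (to 4 mm above a standing blank); both spring up when let go
- pad (a point): the point to press: top face of the pedal's rubber pad (45 x 70 mm; plate 122 x 76 mm, slanting up to its far end by 0.26 rad at rest), on its centre line, 86 mm from the hinge, 56 mm above the bench and 14 mm in front (-x) of the guard bar's front face at rest; moves down about 21 mm to the stop
- tin: bystander: open brass tin, 84 mm wide, 45 high
- oil: bystander: grey plastic oil bottle, 48 mm wide, 125 high
- jar: bystander: glass jar with steel lid, 60 mm wide, 80 high
- collar: bystander: steel collar on the tray, 32 mm outside diameter, 14 high
- offcut: bystander: steel block 50 x 30 x 20 mm lying flat
Things that resemble listed ones, but are neither listed nor needed, are in the scene too. Leave any blue or brown look-alike of the tipped alone.

How it is judged:
By the outcome, as a careful person would: the job done as asked, in the order asked, and still so for the second after the job is handed in, with the robot touching nothing.
It also fails if it takes over 72 s, if anything falls off the work surface, if the arm or the gripper's body presses on something with over 40 N, if the wrist force passes 120 N, or if a joint passes its speed limit or range.

## Working session

There is one attempt and no reset: what is moved stays moved. The work goes in short steps, Python scripts to look and compute and a tool call to move; the robot and the scene stay as the last step left them, time stands still between calls to the robot, and variables do not carry over. Pictures are saved under pics/ and viewed, and the job is handed in when it is done.

Besides the shell and the picture viewer there is one more tool, called after "Request:" by a JSON object that holds its "api" and its "payload". servo_tool: Moves the arm, as the interface text tells. Its arguments: {"type":"object","properties":{"steps":{"type":"array","items":{"type":"number"}},"force":{"type":"number"}},"required":["steps"]}

```bash
ls; mkdir -p pics; python3 - <<'E'
from rig import *
import cv2
s=read_state(); print(s)
for n in ("scene","top","wrist"):
    im=camera(n); cv2.imwrite(f"pics/a_{n}.png",im); print(n,get_calibration(n))
E
```

```text
pics
{'t': 0.0, 'joints': array([ 1.22198899e+00,  3.14255538e-01, -4.80848426e-02,  1.21021157e+00,
        1.81479910e-05,  1.57076783e+00]), 'qvel': array([-0.00117422, -0.00066038,  0.00175337, -0.00230144, -0.00045346,
       -0.00033745]), 'tau': array([ 4.02873202e-04, -5.39595187e+01,  3.39746976e+01,  1.93924009e-02,
       -6.72190231e-05,  3.99089657e-06]), 'position': array([0.20485915, 0.56331652, 0.23041436]), 'tcp_rot': array([-0.57881871,  0.57952036,  0.40515066, -0.40617484]), 'wrist_force': array([-0.54597885,  0.03681105,  0.56165358]), 'moment': array([ 0.02784612, -0.07019691,  0.0797803 ]), 'gripper_width': 1.0052144870565012}
scene {'vfov': 56.33453809095852, 'cx': 315.91376236905427, 'cy': 240.0365962586742, 'position': array([1.23137906, 0.15855681, 0.71572226]), 'attitude': array([-0.23414617,  0.54375618,  0.73268694, -0.33567043])}
top {'vfov': 56.248189036994155, 'cx': 320.0968666913296, 'cy': 237.60559319002084, 'position': array([ 0.37332064, -0.02781084,  1.14764252]), 'attitude': array([ 0.05908909, -0.70054762,  0.707482  , -0.07218542])}
wrist {'vfov': 67.21001779409944, 'cx': 311.61232031309754, 'cy': 242.46845388253394, 'position': array([0.13636411, 0.58798958, 0.37221955]), 'attitude': array([0.1195015 , 0.81020121, 0.56773277, 0.08350385])}
```

View pics/a_scene.png

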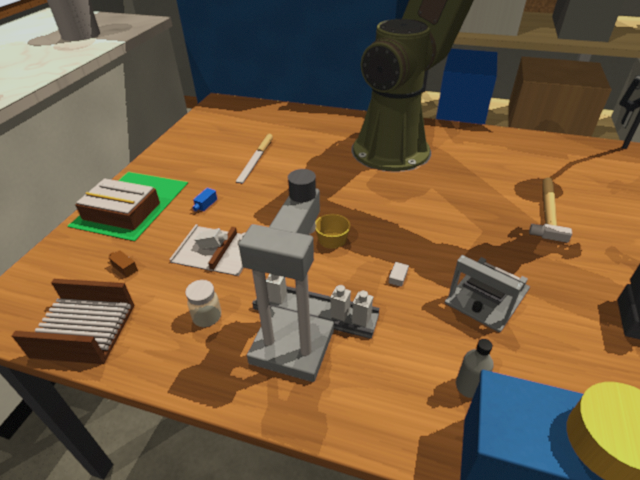

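View pics/a_top.png

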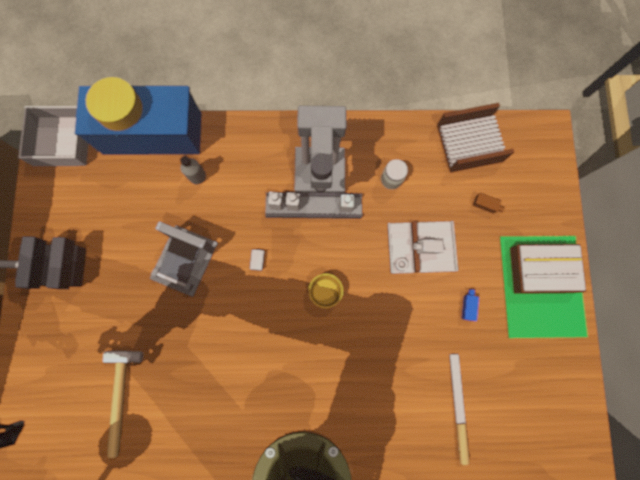

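View pics/a_wrist.png

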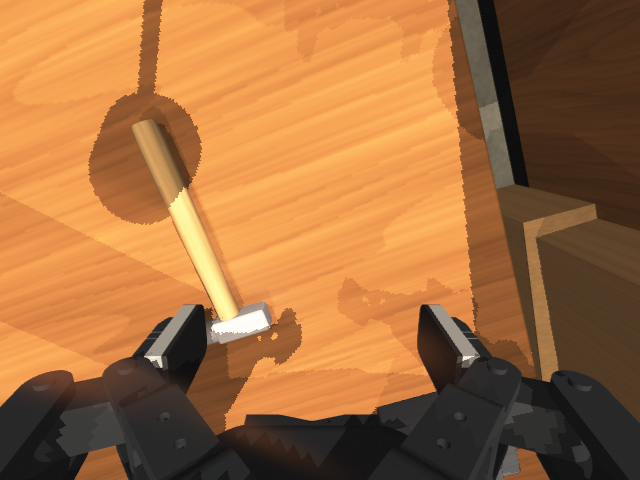

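```bash
cat > h.py <<'E'
import numpy as np, cv2
from scipy.spatial.transform import Rotation as R
from rig import *
def rot(q): return R.from_quat([q[1],q[2],q[3],q[0]]).as_matrix()
def cam(n):
    c=get_calibration(n); return c, 240/np.tan(np.radians(c['vfov']/2)), rot(c['attitude'])
def ray(n,u,v,C=None):
    c,f,M=C or cam(n); d=M@np.array([(u-c['cx'])/f,(v-c['cy'])/f,1]); return np.array(c['position']),d
def onz(n,u,v,z,C=None):
    p,d=ray(n,u,v,C); return p+d*(z-p[2])/d[2]
def proj(n,P,C=None):
    c,f,M=C or cam(n); q=(np.asarray(P)-c['position'])@M; return np.stack([c['cx']+f*q[...,0]/q[...,2],c['cy']+f*q[...,1]/q[...,2]],-1)
def tri(*rs):
    A=np.zeros((3,3));b=np.zeros(3)
    for p,d in rs:
        d=d/np.linalg.norm(d);Q=np.eye(3)-np.outer(d,d);A+=Q;b+=Q@p
    return np.linalg.solve(A,b)
E
python3 - <<'E'
from h import *
for n in ("top","scene"):
    im=camera(n)
    cv2.imwrite(f"pics/b_{n}.png",cv2.resize(im[60:320,80:500] if n=="top" else im[150:400,150:540],None,fx=1.9,fy=1.9,interpolation=cv2.INTER_CUBIC))
    C=cam(n)
    for t in ("tipped","left1_mid","right1_mid","head","tray","unit","pad","collar","nest"):
        for r in trace(n,t)[:4]:
            m=r['mask']; ys,xs=np.nonzero(m); bx=cv2.minAreaRect(np.stack([xs,ys],1).astype(np.float32)) if len(xs) else None
            print(n,t,round(r['score'],2),np.round(r['point'],1),len(xs),np.round(onz(n,*r['point'],0.0,C),3),np.round(bx[0],1),np.round(bx[1],1),round(bx[2]))
E
```

```text
top tipped 0.86 [469.8 307.6] 408 [ 0.405 -0.429  0.   ] [470.3 305. ] [15.6 30.1] 5
top tipped 0.64 [489.2 202.9] 398 [ 0.679 -0.501  0.   ] [488.9 204.3] [30.5 15.8] 22
top tipped 0.61 [428.9 245.7] 363 [ 0.565 -0.333  0.   ] [428.5 246.5] [13. 29.] 90
top left1_mid 0.65 [293.3 203.3] 213 [0.682 0.019 0.   ] [293.  201.5] [17. 12.] 90
top right1_mid 0.57 [348.8 202.9] 216 [ 0.682 -0.127  0.   ] [346.5 203. ] [16. 13.] 90
top head 0.44 [347.3 203. ] 197 [ 0.682 -0.123  0.   ] [347. 203.] [16. 12.] 90
top head 0.31 [324.7 289.2] 879 [ 0.455 -0.061  0.   ] [326. 290.] [32.5 32.5] 45
top tray 0.61 [415.6 247.7] 2765 [ 0.56  -0.298  0.   ] [422.5 246.1] [50.6 68.2] 89
top unit 0.82 [182.1 259.2] 2957 [0.536 0.304 0.   ] [177.1 257.6] [63.2 60. ] 23
top pad 0.69 [177.5 259.6] 1287 [0.535 0.316 0.   ] [178.2 261. ] [31.2 42.9] 21
top nest 0.84 [324.8 172.4] 6005 [ 0.766 -0.065  0.   ] [313.5 162. ] [ 95. 112.] 0
top nest 0.31 [293.9 202. ] 205 [0.685 0.018 0.   ] [293. 201.] [16. 12.] 90
scene tipped 0.94 [207.4 238.1] 503 [ 0.535 -0.353  0.   ] [209.8 239.3] [18.6 33.4] 81
scene tipped 0.93 [119.4 265.7] 458 [ 0.677 -0.503  0.   ] [121.9 262.6] [30.8 17.3] 42
scene tipped 0.61 [203.8 197.9] 375 [ 0.389 -0.44   0.   ] [203.4 200.3] [15.7 28.4] 49
scene left1_mid 0.72 [339.1 307.4] 627 [0.654 0.011 0.   ] [340.  303.5] [35. 20.] 90
scene right1_mid 0.76 [275.9 289.6] 476 [ 0.645 -0.131  0.   ] [275.5 289. ] [28. 19.] 90
scene tray 0.76 [212.9 252.8] 2109 [ 0.579 -0.316  0.   ] [209.2 246.3] [71.7 48.3] 12
scene unit 0.6 [485.5 292.3] 3809 [0.528 0.295 0.   ] [484.1 291.3] [74.7 59.5] 27
scene pad 0.92 [486.9 290.3] 697 [0.522 0.298 0.   ] [490.1 282.3] [46.7 34.4] 29
scene pad 0.4 [485.  289.6] 3863 [0.521 0.294 0.   ] [484.6 291.3] [75.6 59.9] 27
scene nest 0.59 [291.5 301.4] 12142 [ 0.667 -0.088  0.   ] [287.9 283.3] [197.9 140.1] 64
```

View pics/b_top.png

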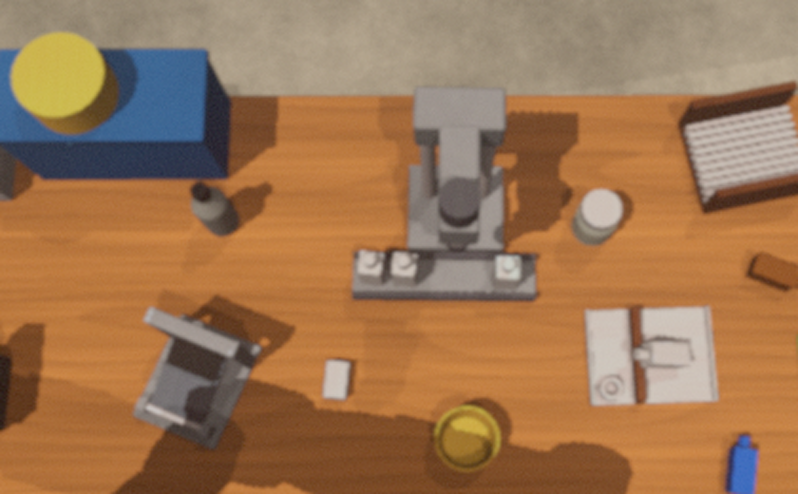

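View pics/b_scene.png

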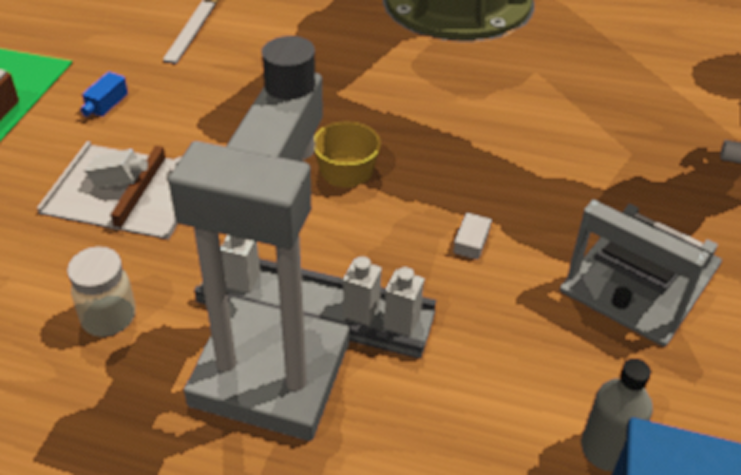

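Request:
{"api": "servo_tool", "payload": {"steps": [40, 0, 0, 0, 85, 80, 0, 0, 0, 85, 120, 0, 0, 0, 85, 160, 0, 0, 0, 85, 200, 0, 0, 0, 85]}}

```text
t: 1.57
position: [0.2738, 0.7528, 0.2315]
tcp_rot: [0.579, -0.579, -0.406, 0.405]
wrist_force: [0.6, 1.7, 1.3]
gripper_width: 0.995
```

Request:
{"api": "servo_tool", "payload": {"steps": [40, 0, 0, 0, 85, 80, 0, 0, 0, 85, 120, 0, 0, 0, 85, 120, 0, 0, 0, 85, 120, 0, 0, 0, 85]}}

```text
t: 1.98
position: [0.3045, 0.8372, 0.2067]
tcp_rot: [0.582, -0.576, -0.409, 0.402]
wrist_force: [0.9, 2.2, -3.3]
gripper_width: 1.0
```

Request:
{"api": "servo_tool", "payload": {"steps": [40, 0, 0, 0, 85, 80, 0, 0, 0, 85, 120, 0, 0, 0, 85, 160, 0, 0, 0, 85, 200, 0, 0, 0, 85]}}

```text
t: 2.4
position: [0.319, 0.8773, 0.1849]
tcp_rot: [0.596, -0.562, -0.429, 0.381]
wrist_force: [-0.5, -0.3, 0.3]
gripper_width: 0.998
```

```bash
cat >> h.py <<'E'
def st():
    s=read_state();M=rot(s['tcp_rot']);print('t',round(s['t'],2),'j',np.round(s['joints'],3),'p',np.round(s['position'],4),'x',np.round(M[:,0],3),'a',np.round(M[:,1],3),'z',np.round(M[:,2],3),'F',np.round(s['wrist_force'],1),'w',round(s['gripper_width'],3));return s,M
E
python3 -c "
from h import *
st()"
```

```text
t 2.4 j [1.222 1.115 1.249 1.622 0.    1.571] p [0.319  0.8773 0.1849] x [0.341 0.937 0.083] a [ 0.028  0.078 -0.997] z [-0.94   0.342  0.   ] F [-0.5 -0.3  0.3] w 0.998
```

Request:
{"api": "servo_tool", "payload": {"steps": [-40, 0, 0, 0, 85, -80, 0, 0, 0, 85, -80, 0, 0, 0, 85]}}

```text
t: 2.65
position: [0.3001, 0.8252, 0.1789]
tcp_rot: [0.595, -0.562, -0.429, 0.382]
wrist_force: [0.2, 1.6, 0.7]
gripper_width: 0.996
```

```bash

python3 -c "
from h import *
st()"
```

```text
t 2.65 j [1.222 0.854 0.717 1.352 0.    1.571] p [0.3001 0.8252 0.1789] x [0.341 0.937 0.082] a [ 0.028  0.077 -0.997] z [-0.94   0.342  0.   ] F [0.2 1.6 0.7] w 0.996
```

Request:
{"api": "servo_tool", "payload": {"steps": [-41, -5, 0, 0, 85, -82, -10, 0, 0, 85, -123, -15, 0, 0, 85, -164, -20, 0, 0, 85, -205, -25, 0, 0, 85]}}

```text
t: 3.07
position: [0.2303, 0.6334, 0.1898]
tcp_rot: [0.596, -0.562, -0.429, 0.381]
wrist_force: [0.2, 0.5, 0.4]
gripper_width: 0.997
```

```bash

python3 -c "
from h import *
st()"
```

```text
t 3.07 j [ 1.222  0.399 -0.025  1.064 -0.     1.571] p [0.2303 0.6334 0.1898] x [0.341 0.937 0.083] a [ 0.028  0.078 -0.997] z [-0.94   0.342 -0.   ] F [0.2 0.5 0.4] w 0.997
```

Request:
{"api": "servo_tool", "payload": {"steps": [-41, -5, 0, 0, 85, -82, -10, 0, 0, 85, -123, -15, 0, 0, 85, -164, -20, 0, 0, 85, -205, -25, 0, 0, 85]}}

```text
t: 3.48
position: [0.1599, 0.4398, 0.1978]
tcp_rot: [0.596, -0.562, -0.429, 0.381]
wrist_force: [0.4, 0.4, 0.5]
gripper_width: 0.995
```

```bash

python3 -c "
from h import *
st()"
```

```text
t 3.48 j [ 1.222  0.012 -0.489  0.987  0.     1.571] p [0.1599 0.4398 0.1978] x [0.341 0.937 0.083] a [ 0.028  0.078 -0.997] z [-0.94   0.342  0.   ] F [0.4 0.4 0.5] w 0.995
```

Request:
{"api": "servo_tool", "payload": {"steps": [-41, 0, 0, 0, 85, -82, 0, 0, 0, 85, -123, 0, 0, 0, 85, -164, 0, 0, 0, 85, -205, 0, 0, 0, 85]}}

```text
t: 3.9
position: [0.0902, 0.2479, 0.1805]
tcp_rot: [0.596, -0.562, -0.429, 0.381]
wrist_force: [-1.1, -0.0, 1.0]
gripper_width: 0.994
```

```bash

python3 -c "
from h import *
st()"
```

```text
t 3.9 j [ 1.222 -0.405 -0.847  1.045 -0.     1.571] p [0.0902 0.2479 0.1805] x [0.341 0.937 0.083] a [ 0.028  0.078 -0.997] z [-0.94   0.342 -0.   ] F [-1.1 -0.   1. ] w 0.994
```

Request:
{"api": "servo_tool", "payload": {"steps": [-40, 0, 0, 0, 85, -80, 0, 0, 0, 85, -100, 0, 0, 0, 85]}}

```text
t: 4.15
position: [0.0553, 0.152, 0.1713]
tcp_rot: [0.595, -0.562, -0.429, 0.382]
wrist_force: [0.0, -0.3, 0.1]
gripper_width: 0.997
```

```bash

python3 - <<'E'
from h import *
st()
from scipy.optimize import least_squares
D=[([.314255,-.048085,1.21021],.59942,.23041),([1.115,1.249,1.622],.9335,.1849),([.854,.717,1.352],.8781,.1789),([.399,-.025,1.064],.67397,.1898),([.012,-.489,.987],.46797,.1978),([-.405,-.847,1.045],.2638,.1805)]
s=read_state();D.append((s['joints'][1:4],np.hypot(*s['position'][:2]),s['position'][2]))
def fk(P,j):
    L1,e1,L2,e2,L3,H,r0=P;a=j[0];b=j[0]-j[1];p=b+j[2]
    return np.array([r0+L1*np.sin(a)+e1*np.cos(a)+L2*np.cos(b)+e2*np.sin(b)+L3*np.cos(p),H+L1*np.cos(a)-e1*np.sin(a)-L2*np.sin(b)+e2*np.cos(b)-L3*np.sin(p)])
res=least_squares(lambda P:np.concatenate([fk(P,j)-[r,z] for j,r,z in D]),[.35,0,.4,0,.25,.3,0])
print(np.round(res.x,4),np.round(res.fun*1000,1))
E
```

```text
t 4.15 j [ 1.222 -0.657 -0.968  1.178 -0.     1.571] p [0.0553 0.152  0.1713] x [0.341 0.937 0.081] a [ 0.028  0.076 -0.997] z [-0.94   0.342 -0.   ] F [ 0.  -0.3  0.1] w 0.997
[ 5.217e-01 -1.000e-04  4.405e-01  7.610e-02  4.646e-01  2.838e-01
  2.000e-04] [ 0.   0.1 -0.1 -0.   0.1 -0.   0.  -0.  -0.3 -0.1  0.3  0.2 -0.1 -0.1]
```

```bash
cat >> h.py <<'E'
P7=[.5217,-.0001,.4405,.0761,.4646,.2838,.0002]
LO=np.array([-.69,-1.03,-2.08]);HI=np.array([1.73,1.25,2.16])
def fk(j,P=P7):
    L1,e1,L2,e2,L3,H,r0=P;a=j[0];b=j[0]-j[1];p=b+j[2]
    return np.array([r0+L1*np.sin(a)+e1*np.cos(a)+L2*np.cos(b)+e2*np.sin(b)+L3*np.cos(p),H+L1*np.cos(a)-e1*np.sin(a)-L2*np.sin(b)+e2*np.cos(b)-L3*np.sin(p),p])
from scipy.optimize import least_squares
def ik(r,z,p,w=1.0,j0=(.3,0,1.2)):
    q=least_squares(lambda j:(fk(j)-[r,z,p])*[1,1,w],np.clip(j0,LO+.001,HI-.001),bounds=(LO,HI));return q.x,fk(q.x)-[r,z,p]
E
python3 - <<'E'
from h import *
for r,z in ((.69,.05),(.69,.25),(.5,.3),(.6,.5)):
  for p in (10,22,30,40,50,60,90):
    j,e=ik(r,z,np.radians(p)); print(r,z,p,np.round(j,2),np.round(e*[1000,1000,57.3],1))
E
```

```text
0.69 0.05 10 [ 1.16 -1.03 -2.03] [ 52.8 -36.3  -0.7]
0.69 0.05 22 [ 0.78 -1.03 -1.42] [ 76.5 -16.8   0.4]
0.69 0.05 30 [ 0.55 -1.03 -1.04] [54.1  0.7  0.8]
0.69 0.05 40 [ 0.37 -1.03 -0.7 ] [3.9 0.8 0.1]
0.69 0.05 50 [ 0.29 -0.88 -0.3 ] [0. 0. 0.]
0.69 0.05 60 [ 0.3  -0.7   0.05] [0. 0. 0.]
0.69 0.05 90 [ 0.59 -0.05  0.93] [-0. -0. -0.]
0.69 0.25 10 [ 0.33 -1.03 -1.16] [101.2  24.3   1.2]
0.69 0.25 22 [ 0.05 -1.03 -0.68] [38.5 21.7  0.9]
0.69 0.25 30 [-0.04 -1.02 -0.45] [0. 0. 0.]
0.69 0.25 40 [-0.06 -0.84 -0.08] [-0.  0.  0.]
0.69 0.25 50 [-0.02 -0.65  0.24] [-0.  0.  0.]
0.69 0.25 60 [ 0.07 -0.45  0.53] [-0.  0.  0.]
0.69 0.25 90 [0.49 0.25 1.33] [-0. -0. -0.]
0.5 0.3 10 [-0.65 -1.03 -0.11] [ 68.9 184.7   5.2]
0.5 0.3 22 [-0.66 -1.03  0.06] [ 40.7 109.8   3.1]
0.5 0.3 30 [-0.63 -1.03  0.15] [23.9 59.6  1.7]
0.5 0.3 40 [-0.58 -1.03  0.25] [ 0. -0.  0.]
0.5 0.3 50 [-0.47 -0.85  0.49] [ 0. -0.  0.]
0.5 0.3 60 [-0.34 -0.67  0.71] [ 0. -0.  0.]
0.5 0.3 90 [ 0.1  -0.15  1.31] [ 0. -0.  0.]
0.6 0.5 10 [-0.57 -1.03 -0.28] [ 5.5 11.6  0.3]
0.6 0.5 22 [-0.55 -0.84  0.09] [ 0. -0.  0.]
0.6 0.5 30 [-0.5  -0.69  0.33] [ 0. -0.  0.]
0.6 0.5 40 [-0.4  -0.49  0.6 ] [ 0. -0.  0.]
0.6 0.5 50 [-0.27 -0.29  0.86] [0. 0. 0.]
0.6 0.5 60 [-0.13 -0.07  1.1 ] [0. 0. 0.]
0.6 0.5 90 [0.39 0.68 1.86] [-0. -0. -0.]
```

```bash
cat > sim.py <<'E'
from h import *
def run(j,rows,w,mode='clamp',n=0):
    # state tilt plane; rows list of (x,y) mm shift; returns joints
    c=fk(j); o=c.copy(); tr=[]
    cmd=c.copy()
    ux=np.array([np.sin(o[2]),np.cos(o[2])]); ua=np.array([np.cos(o[2]),-np.sin(o[2])])
    for x,y in rows:
        g=o[:2]+ (x*ux+y*ua)/1000
        d=g-cmd[:2]; L=np.linalg.norm(d); d*=min(1,.0417/max(L,1e-9))
        dp=np.clip(o[2]-cmd[2],-.125,.125)
        t=np.array([*(cmd[:2]+d),cmd[2]+dp])
        j,e=ik(*t,w=w,j0=j); f=fk(j)
        cmd = f if mode=='clamp' else t
        tr.append(f)
    return j,tr
E
python3 - <<'E'
from sim import *
j0,_=ik(.7994,.2304,np.pi/2)
for w in (.02,.05,.1,.2,.3,.5,1):
    j,tr=run(j0,[(40,0),(80,0),(120,0),(120,0),(120,0)],w)
    a=fk(j); j,tr=run(j,[(40,0),(80,0),(120,0),(160,0),(200,0)],w); b=fk(j)
    print(w,np.round(a*[1000,1000,57.3],1),np.round(b*[1000,1000,57.3],1),np.round(j,2))
E
```

```text
0.02 [919.3 230.4  84.6] [1118.3  249.2   60.9] [1.11 1.25 1.2 ]
0.05 [918.9 230.2  84.6] [1117.   248.5   61. ] [1.11 1.25 1.21]
0.1 [917.5 229.5  84.8] [1106.2  245.1   62.4] [1.11 1.25 1.23]
0.2 [912.9 227.4  85.5] [1058.4  230.2   68.6] [1.1  1.25 1.35]
0.3 [907.3 224.8  86.3] [1003.4  210.4   75.8] [1.1  1.25 1.47]
0.5 [897.9 220.6  87.7] [946.  188.8  83.6] [1.11 1.25 1.6 ]
1 [887.8 216.2  89.2] [913.2 175.9  88.1] [1.12 1.25 1.66]
```

```bash
python3 - <<'E'
from sim import *
print('inner sim')
# push greedy: at pinned states, per-row direction angle options
w=.48
def step(j,ang,p_hold,w=w,d=.0417):
    f=fk(j); t=[f[0]+d*np.cos(ang),f[1]+d*np.sin(ang),p_hold]
    return ik(*t,w=w,j0=j)[0]
for r0,z0,p0 in ((.6,.5,90),(.75,.4,90),(.8,.25,90),(.5,.65,90),(.5,.75,90),(.4,.75,90)):
  for ang in (-30,0,20,40,60,80,100,120):
    j,e=ik(r0,z0,np.radians(p0)); tr=[]
    for k in range(25):
        j=step(j,np.radians(ang),fk(j)[2]); tr.append(fk(j))
    tr=np.array(tr)
    print(r0,z0,ang,'p',np.round(np.degrees(tr[[4,9,14,19,24],2])),'end',np.round(tr[-1],2),np.round(tr[14],2),np.round(j,2))
E
```

```text
inner sim
0.6 0.5 -30 p [90. 84. 76. 67. 57.] end [ 1.22 -0.1   1.  ] [1.03 0.13 1.33] [1.49 1.25 0.76]
0.6 0.5 0 p [85. 75. 65. 54. 42.] end [1.26 0.27 0.74] [1.03 0.35 1.13] [1.19 1.25 0.8 ]
0.6 0.5 20 p [83. 71. 60. 48. 36.] end [1.19 0.53 0.63] [0.97 0.51 1.05] [0.94 1.25 0.94]
0.6 0.5 40 p [82. 70. 58. 45. 33.] end [1.04 0.75 0.58] [0.86 0.64 1.  ] [0.67 1.25 1.16]
0.6 0.5 60 p [82. 70. 58. 45. 33.] end [0.82 0.9  0.57] [0.71 0.74 1.01] [0.39 1.25 1.43]
0.6 0.5 80 p [82. 71. 60. 48. 36.] end [0.56 0.96 0.62] [0.55 0.79 1.04] [0.12 1.25 1.75]
0.6 0.5 100 p [84. 73. 62. 51. 39.] end [0.33 0.95 0.69] [0.41 0.82 1.08] [-0.1   1.25  2.04]
0.6 0.5 120 p [87. 77. 67. 55. 44.] end [0.14 0.89 0.76] [0.27 0.78 1.17] [-0.38  1.02  2.16]
0.75 0.4 -30 p [85. 78. 69. 59. 49.] end [ 1.26 -0.19  0.85] [1.12 0.02 1.21] [1.63 1.25 0.47]
0.75 0.4 0 p [81. 70. 59. 47. 36.] end [1.33 0.2  0.63] [1.13 0.26 1.03] [1.31 1.25 0.57]
0.75 0.4 20 p [79. 67. 55. 43. 31.] end [1.27 0.46 0.54] [1.08 0.43 0.96] [1.06 1.25 0.73]
0.75 0.4 40 p [79. 66. 54. 42. 29.] end [1.13 0.69 0.51] [0.97 0.57 0.94] [0.78 1.2
[... 2626 characters left out ...]
] end [1.12 0.06 1.18] [0.89 0.31 1.45] [1.29 1.25 1.14]
0.4 0.75 0 p [85. 77. 69. 59. 48.] end [1.16 0.39 0.85] [0.89 0.5  1.2 ] [1.01 1.25 1.09]
0.4 0.75 20 p [81. 72. 62. 51. 39.] end [1.09 0.63 0.69] [0.83 0.62 1.08] [0.78 1.25 1.15]
0.4 0.75 40 p [79. 68. 57. 45. 33.] end [0.94 0.83 0.58] [0.73 0.74 0.99] [0.53 1.25 1.29]
0.4 0.75 60 p [77. 65. 54. 42. 29.] end [0.73 0.97 0.51] [0.59 0.82 0.94] [0.27 1.25 1.49]
0.4 0.75 80 p [76. 64. 53. 41. 28.] end [0.49 1.03 0.5 ] [0.44 0.87 0.92] [0.01 1.25 1.74]
0.4 0.75 100 p [77. 65. 53. 41. 29.] end [0.25 1.01 0.51] [0.3  0.87 0.92] [-0.23  1.25  1.99]
0.4 0.75 120 p [78. 67. 55. 43. 31.] end [0.06 0.94 0.55] [0.16 0.82 0.96] [-0.48  1.14  2.16]
```

```bash
python3 - <<'E'
from h import *
C=cam("top")
im=camera("top"); cv2.imwrite("pics/c_top.png",im)
print(im.shape)
# rectify to world plane z=.03 at 1mm/px around tray and lane and unit
def rect(x0,x1,y0,y1,z,name,s=4):
    xs=np.arange(x1,x0,-.001/s*1.0); ys=np.arange(y1,y0,-.001/s)
    X,Y=np.meshgrid(xs,ys,indexing='ij'); P=np.stack([X,Y,np.full_like(X,z)],-1)
    uv=proj("top",P,C).astype(np.float32)
    cv2.imwrite(name,cv2.remap(im,uv[...,0],uv[...,1],cv2.INTER_CUBIC))
rect(.46,.66,-.44,-.24,.004,"pics/r_tray.png",3)
rect(.58,.76,-.2,.09,.0,"pics/r_lane.png",2.7)
E
```

```text
(480, 640, 3)
```

View pics/r_tray.png

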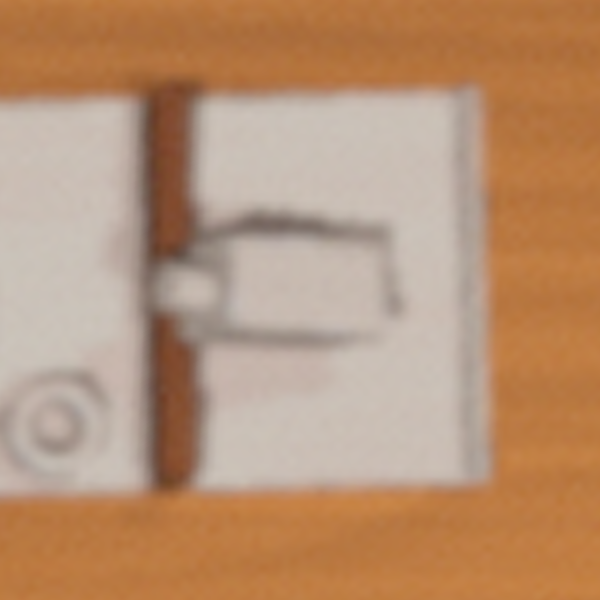

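View pics/r_lane.png

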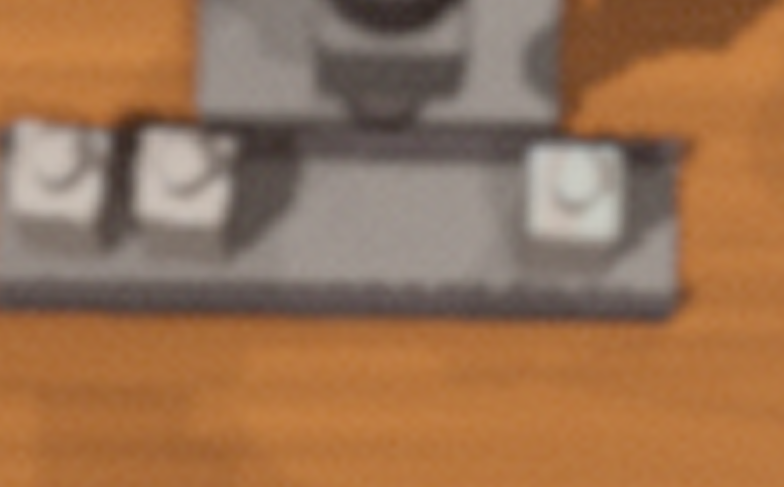

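```bash
cat >> h.py <<'E'
def tool(*W):
    s,M=st()
    for w in W: print(np.round(M.T@np.array(w)*1000,0), 'n rows',np.ceil(np.linalg.norm(w)/.0417))
def goto(*Pw):
    s,M=st(); 
    for p in Pw: print(np.round(M.T@(np.array(p)-s['position'])*1000,0),np.linalg.norm(np.array(p)-s['position'])/.0417)
E
python3 - <<'E'
from h import *
C1=cam("top");C2=cam("scene")
T=dict(left1=((293.3,203.3),(339.1,307.4)),right1=((348.8,202.9),(275.9,289.6)),tipped=((428.9,245.7),(207.4,238.1)),pad=((177.5,259.6),(486.9,290.3)),unit=((182.1,259.2),(485.5,292.3)))
for k,(a,b) in T.items():
    print(k,np.round(tri(ray("top",*a,C1),ray("scene",*b,C2)),4),np.round(onz("top",*a,.05,C1),4))
goto((.24,.16,.30),(.40,.0,.45),(.25,-.35,.6),(-.02,-.5,.68))
E
```

```text
left1 [0.675  0.0173 0.0258] [0.6683 0.0171 0.05  ]
right1 [ 0.6721 -0.1215  0.0324] [ 0.6684 -0.123   0.05  ]
tipped [ 0.562  -0.3293  0.0278] [ 0.557  -0.3202  0.05  ]
pad [0.5331 0.3031 0.0143] [0.5277 0.3008 0.05  ]
unit [0.5347 0.2977 0.0078] [0.5286 0.2896 0.05  ]
t 4.2 j [ 1.222 -0.66  -0.97   1.181 -0.     1.571] p [0.0547 0.1503 0.171 ] x [0.341 0.937 0.079] a [ 0.027  0.075 -0.997] z [-0.94   0.342 -0.   ] F [-0.8 -1.3 -1.4] w 0.997
[  82. -123. -171.] 5.419779530089341
[  -1. -280. -376.] 11.240144143716199
[-368. -460. -355.] 16.484818647405103
[-594. -558. -152.] 19.885501298421545
```

Request:
{"api": "servo_tool", "payload": {"steps": [82, -123, -171, 0, 85, 82, -123, -171, 0, 85, 82, -123, -171, 0, 85, 82, -123, -171, 0, 85, 82, -123, -171, 0, 85]}}

```text
t: 4.62
position: [0.2105, 0.1632, 0.2802]
tcp_rot: [0.595, -0.562, -0.43, 0.38]
wrist_force: [0.1, 1.3, 0.9]
gripper_width: 0.995
```

Request:
{"api": "servo_tool", "payload": {"steps": [-83, -157, -205, 0, 85, -83, -157, -205, 0, 85, -83, -157, -205, 0, 85, -83, -157, -205, 0, 85, -83, -157, -205, 0, 85]}}

```text
t: 5.03
position: [0.3325, 0.0389, 0.3952]
tcp_rot: [0.595, -0.563, -0.429, 0.381]
wrist_force: [0.4, 0.8, 0.2]
gripper_width: 0.995
```

```bash
python3 - <<'E'
from h import *
goto((.25,-.35,.6),(-.02,-.5,.68))
E
```

```text
t 5.03 j [ 0.042 -0.24  -0.258  1.519  0.075  0.393] p [0.3325 0.0389 0.3952] x [0.341 0.936 0.082] a [ 0.031  0.077 -0.997] z [-0.939  0.343 -0.002] F [0.4 0.8 0.2] w 0.995
[-375. -236.  -56.] 10.723414338526778
[-601. -336.  146.] 16.88435521019031
```

Request:
{"api": "servo_tool", "payload": {"steps": [-375, -236, -56, 0, 85, -375, -236, -56, 0, 85, -375, -236, -56, 0, 85, -375, -236, -56, 0, 85, -375, -236, -56, 0, 85]}}

```text
t: 5.45
position: [0.2924, -0.1422, 0.4906]
tcp_rot: [0.594, -0.563, -0.429, 0.381]
wrist_force: [1.4, 0.2, 0.4]
gripper_width: 0.996
```

Request:
{"api": "servo_tool", "payload": {"steps": [-200, -126, -20, 0, 85, -200, -126, -20, 0, 85, -200, -126, -20, 0, 85, -200, -126, -20, 0, 85, -200, -126, -20, 0, 85]}}

```text
t: 5.87
position: [0.2456, -0.3212, 0.5865]
tcp_rot: [0.594, -0.563, -0.429, 0.382]
wrist_force: [2.0, -1.1, -0.1]
gripper_width: 1.0
```

```bash
python3 - <<'E'
from h import *
goto((-.02,-.5,.68))
E
```

```text
t 5.87 j [-0.972  0.099  0.512  2.029  0.066 -0.624] p [ 0.2456 -0.3212  0.5865] x [0.341 0.937 0.08 ] a [ 0.03   0.074 -0.997] z [-0.939  0.343 -0.002] F [ 2.  -1.1 -0.1] w 1.0
[-251. -114.  188.] 7.999152790458892
```

Request:
{"api": "servo_tool", "payload": {"steps": [-256, -30, 188, 0, 85, -256, -30, 188, 0, 85, -256, -30, 188, 0, 85, -256, -30, 188, 0, 85, -256, -30, 188, 0, 85]}}

```text
t: 6.28
position: [0.0719, -0.4365, 0.5915]
tcp_rot: [0.594, -0.563, -0.429, 0.382]
wrist_force: [0.4, -0.4, 0.3]
gripper_width: 0.992
```

Request:
{"api": "servo_tool", "payload": {"steps": [-95, 0, 70, 0, 85, -95, 0, 70, 0, 85, -95, 0, 70, 0, 85]}}

```text
t: 6.53
position: [-0.027, -0.5019, 0.5832]
tcp_rot: [0.595, -0.563, -0.428, 0.382]
wrist_force: [1.1, -2.4, -0.1]
gripper_width: 0.999
```

```bash
python3 - <<'E'
from h import *
goto((-.02,-.5,.68))
tool((0,0,.3))
E
```

```text
t 6.53 j [-1.639  0.362  0.853  2.137  0.022 -1.29 ] p [-0.027  -0.5019  0.5832] x [0.342 0.936 0.079] a [ 0.027  0.074 -0.997] z [-0.939  0.343 -0.   ] F [ 1.1 -2.4 -0.1] w 0.999
[ 12. -96.  -6.] 2.327627078805284
t 6.53 j [-1.639  0.362  0.853  2.137  0.022 -1.29 ] p [-0.027  -0.5019  0.5832] x [0.342 0.936 0.079] a [ 0.027  0.074 -0.997] z [-0.939  0.343 -0.   ] F [ 1.1 -2.4 -0.1] w 0.999
[  24. -299.   -0.] n rows 8.0
```

Now push up against the limits to tilt.

Request:
{"api": "servo_tool", "payload": {"steps": [16, -200, 0, 0, 85, 16, -200, 0, 0, 85, 16, -200, 0, 0, 85, 16, -200, 0, 0, 85, 16, -200, 0, 0, 85]}}

```text
t: 6.95
position: [-0.0198, -0.4656, 0.6161]
tcp_rot: [0.583, -0.574, -0.42, 0.392]
wrist_force: [0.2, 0.2, 0.6]
gripper_width: 0.999
```

```bash
python3 - <<'E'
from h import *
tool((0,0,.3))
E
```

```text
t 6.95 j [-1.63   0.285  0.836  2.157  0.024 -1.283] p [-0.0198 -0.4656  0.6161] x [0.34  0.939 0.04 ] a [ 0.026  0.033 -0.999] z [-0.94   0.341 -0.013] F [0.2 0.2 0.6] w 0.999
[  12. -300.   -4.] n rows 8.0
```

```bash
cat > cmp.py <<'E'
from sim import *
j0=[.362,.853,2.137]
for w in (.3,.5,.7,1,1.5):
    j,tr=run(j0,[(-0,-200)]*5,w); print(w,np.round(fk(j0)*[1000,1000,57.3],1),np.round(fk(j)*[1000,1000,57.3],1),np.round(j,3))
    j,tr=run(j0,[(-0,-200)]*5,w,'x'); print(w,'x',np.round(fk(j)*[1000,1000,57.3],1),np.round(j,3))
E
python3 cmp.py
```

```text
0.3 [502.5 583.2  94.3] [487.4 654.2  85.2] [0.294 0.968 2.16 ]
0.3 x [496.1 708.1  76.6] [0.281 1.104 2.16 ]
0.5 [502.5 583.2  94.3] [477.5 619.7  91. ] [0.304 0.876 2.16 ]
0.5 x [483.1 662.9  84.1] [0.281 0.974 2.16 ]
0.7 [502.5 583.2  94.3] [474.5 610.   92.6] [0.307 0.851 2.16 ]
0.7 x [475.6 639.   88.1] [0.285 0.907 2.16 ]
1 [502.5 583.2  94.3] [472.9 604.9  93.5] [0.31  0.838 2.16 ]
1 x [470.  622.3  90.9] [0.289 0.862 2.16 ]
1.5 [502.5 583.2  94.3] [472.1 602.1  93.9] [0.311 0.831 2.16 ]
1.5 x [466.3 611.8  92.7] [0.292 0.834 2.16 ]
```

```bash
cat > cmp2.py <<'E'
from sim import *
j0,_=ik(.7994,.2304,np.pi/2)
print('meas .8908 .2067 89.5 | ~.957 .188 85.2; upcase .466 .616 91.9 (.285 .836)')
for mode in ('clamp','x'):
  for w in (.4,.5,.6,.8,1,1.2,1.5):
    j,tr=run(j0,[(40,0),(80,0),(120,0),(120,0),(120,0)],w,mode)
    a=fk(j); j,tr=run(j,[(40,0),(80,0),(120,0),(160,0),(200,0)],w,mode); b=fk(j)
    k,_=run([.362,.853,2.137],[(-0,-200)]*5,w,mode)
    print(mode,w,np.round(a*[1000,1000,57.3],1),np.round(b*[1000,1000,57.3],1),np.round(fk(k)*[1000,1000,57.3],1),np.round(k,3))
E
python3 cmp2.py
```

```text
meas .8908 .2067 89.5 | ~.957 .188 85.2; upcase .466 .616 91.9 (.285 .836)
clamp 0.4 [902.1 222.5  87.1] [965.9 196.3  80.9] [480.7 630.6  89.1] [0.3   0.905 2.16 ]
clamp 0.5 [897.9 220.6  87.7] [946.  188.8  83.6] [477.5 619.7  91. ] [0.304 0.876 2.16 ]
clamp 0.6 [894.7 219.2  88.2] [933.6 184.   85.3] [475.6 613.7  92. ] [0.306 0.861 2.16 ]
clamp 0.8 [890.3 217.3  88.8] [920.  178.7  87.2] [473.8 607.6  93. ] [0.308 0.845 2.16 ]
clamp 1 [887.8 216.2  89.2] [913.2 175.9  88.1] [472.9 604.9  93.5] [0.31  0.838 2.16 ]
clamp 1.2 [886.2 215.5  89.4] [909.4 174.3  88.7] [472.4 603.4  93.7] [0.31  0.834 2.16 ]
clamp 1.5 [884.8 214.9  89.6] [906.1 173.   89.1] [472.1 602.1  93.9] [0.311 0.831 2.16 ]
x 0.4 [902.1 222.5  87.1] [1026.4  202.    73.6] [488.8 682.2  80.9] [0.28  1.028 2.16 ]
x 0.5 [897.9 220.6  87.7] [1002.5  190.6   76.9] [483.1 662.9  84.1] [0.281 0.974 2.16 ]
x 0.6 [894.7 219.2  88.2] [983.5 181.8  79.5] [478.8 649.   86.4] [0.283 0.935 2.16 ]
x 0.8 [890.3 217.3  88.8] [957.7 170.4  83.1] [473.2 631.7  89.3] [0.286 0.888 2.16 ]
x 1 [887.8 216.2  89.2] [942.4 163.9  85.2] [470.  622.3  90.9] [0.289 0.862 2.16 ]
x 1.2 [886.2 215.5  89.4] [932.9 160.   86.5] [468.  616.7  91.9] [0.29  0.847 2.16 ]
x 1.5 [884.8 214.9  89.6] [924.5 156.6  87.7] [466.3 611.8  92.7] [0.292 0.834 2.16 ]
```

```bash
cat > plan.py <<'E'
from sim import *
import sys
def sweep(j0,w=.6,ncalls=4):
    for ang in (0,20,40,60,80,100):
        j=np.array(j0); out=[]
        for c in range(ncalls):
            for k in range(5):
                f=fk(j); 
                if k==0:o=f.copy()
                t=[f[0]+.0417*np.cos(np.radians(ang)),f[1]+.0417*np.sin(np.radians(ang)),f[2]+np.clip(o[2]-f[2],-.125,.125)]
                j=ik(*t,w=w,j0=j)[0]
            out.append(np.round(fk(j)*[1,1,57.3],2))
        print(ang,*out,np.round(j,2))
if __name__=='__main__':
    sweep(read_state()['joints'][1:4])
E
python3 plan.py
```

```text
0 [ 0.63  0.54 90.7 ] [ 0.74  0.45 88.95] [ 0.83  0.36 86.8 ] [ 0.9   0.28 84.34] [1.01 1.25 1.71]
20 [ 0.6   0.57 90.18] [ 0.69  0.51 88.21] [ 0.75  0.46 85.97] [ 0.81  0.42 83.51] [0.83 1.25 1.87]
40 [ 0.56  0.59 89.82] [ 0.62  0.57 87.58] [ 0.66  0.56 85.45] [ 0.69  0.55 83.18] [0.65 1.25 2.05]
60 [ 0.51  0.62 89.65] [ 0.54  0.62 87.28] [ 0.56  0.63 84.91] [ 0.58  0.63 82.56] [0.47 1.19 2.16]
80 [ 0.45  0.64 89.65] [ 0.45  0.65 87.31] [ 0.44  0.67 84.96] [ 0.44  0.68 82.59] [0.19 0.91 2.16]
100 [ 0.4   0.64 89.83] [ 0.35  0.66 87.67] [ 0.31  0.67 85.5 ] [ 0.29  0.69 83.33] [-0.09  0.62  2.16]
```

```bash
cat > plan2.py <<'E'
from sim import *
def go(j,ang,nr,nc,w=.6):
    out=[]
    for c in range(nc):
        o=fk(j)
        for k in range(nr):
            f=fk(j)
            t=[f[0]+.0417*np.cos(np.radians(ang)),f[1]+.0417*np.sin(np.radians(ang)),f[2]+np.clip(o[2]-f[2],-.125,.125)]
            j=ik(*t,w=w,j0=j)[0]
        out.append(round(np.degrees(fk(j)[2]),1))
    return j,out
if __name__=='__main__':
    j0=read_state()['joints'][1:4]
    for nr in (1,2,3,5):
        for ang in (30,60,90):
            j,o=go(j0,ang,nr,14); print(nr,ang,o,np.round(fk(j),2))
E
python3 plan2.py
```

```text
1 30 [np.float64(90.7), np.float64(89.4), np.float64(87.9), np.float64(86.5), np.float64(85.0), np.float64(83.6), np.float64(82.1), np.float64(80.5), np.float64(78.9), np.float64(77.3), np.float64(75.7), np.float64(74.0), np.float64(72.3), np.float64(70.6)] [0.77 0.59 1.23]
1 60 [np.float64(90.3), np.float64(88.6), np.float64(86.9), np.float64(85.2), np.float64(83.4), np.float64(81.7), np.float64(80.0), np.float64(78.2), np.float64(76.5), np.float64(74.9), np.float64(73.2), np.float64(71.6), np.float64(69.9), np.float64(68.1)] [0.59 0.72 1.19]
1 90 [np.float64(90.3), np.float64(88.6), np.float64(87.0), np.float64(85.2), np.float64(83.5), np.float64(81.8), np.float64(80.1), np.float64(78.3), np.float64(76.6), np.float64(74.9), np.float64(73.1), np.float64(71.4), np.float64(69.6), np.float64(67.9)] [0.4  0.78 1.18]
2 30 [np.float64(90.3), np.float64(88.5), np.float64(86.6), np.float64(84.7), np.float64(82.7), np.float64(80.7), np.float64(78.5), np.float64(76.3), np.float64(74.0), np.float64(71.7), np.float64(69.3), np.float64(66.8), np.float64(64.3), np.float64(61.8)] [0.93 0.53 1.08]

[... 1499 characters left out ...]
(75.4), np.float64(72.5), np.float64(69.6), np.float64(66.6), np.float64(63.6), np.float64(60.6), np.float64(57.5), np.float64(54.5)] [1.08 0.43 0.95]
5 60 [np.float64(89.6), np.float64(87.3), np.float64(84.9), np.float64(82.6), np.float64(80.3), np.float64(78.2), np.float64(76.0), np.float64(73.8), np.float64(71.6), np.float64(69.2), np.float64(66.8), np.float64(64.3), np.float64(61.8), np.float64(59.2)] [0.69 0.74 1.03]
5 90 [np.float64(89.7), np.float64(87.4), np.float64(85.2), np.float64(82.9), np.float64(80.6), np.float64(78.2), np.float64(75.9), np.float64(73.5), np.float64(71.2), np.float64(68.8), np.float64(66.4), np.float64(64.0), np.float64(61.7), np.float64(59.3)] [0.36 0.84 1.03]
```

Request:
{"api": "servo_tool", "payload": {"steps": [-60, -150, -18, 0, 85, -60, -150, -18, 0, 85, -60, -150, -18, 0, 85]}}

```text
t: 7.2
position: [-0.022, -0.4846, 0.6248]
tcp_rot: [-0.573, 0.586, 0.411, -0.4]
wrist_force: [0.1, -0.1, -0.5]
gripper_width: 0.995
```

Request:
{"api": "servo_tool", "payload": {"steps": [-60, -150, -18, 0, 85, -60, -150, -18, 0, 85, -60, -150, -18, 0, 85]}}

```text
t: 7.45
position: [-0.0241, -0.4977, 0.6351]
tcp_rot: [-0.562, 0.596, 0.402, -0.408]
wrist_force: [-0.9, 0.5, -0.2]
gripper_width: 0.995
```

Request:
{"api": "servo_tool", "payload": {"steps": [-60, -150, -18, 0, 85, -60, -150, -18, 0, 85, -60, -150, -18, 0, 85]}}

```text
t: 7.7
position: [-0.0258, -0.5057, 0.6477]
tcp_rot: [-0.551, 0.607, 0.393, -0.416]
wrist_force: [0.0, -0.2, 1.4]
gripper_width: 0.995
```

```bash
python3 - <<'E'
from h import *
tool((0,0,.15))
E
```

```text
t 7.7 j [-1.638  0.331  1.001  2.157  0.025 -1.286] p [-0.0258 -0.5057  0.6477] x [ 0.344  0.936 -0.073] a [ 0.019 -0.085 -0.996] z [-0.939  0.341 -0.047] F [ 0.  -0.2  1.4] w 0.995
[ -11. -149.   -7.] n rows 4.0
```

Request:
{"api": "servo_tool", "payload": {"steps": [-70, -150, -20, 0, 85, -70, -150, -20, 0, 85, -70, -150, -20, 0, 85]}}

```text
t: 7.95
position: [-0.0279, -0.5147, 0.66]
tcp_rot: [-0.539, 0.618, 0.384, -0.425]
wrist_force: [-1.0, 0.8, 0.2]
gripper_width: 0.994
```

Request:
{"api": "servo_tool", "payload": {"steps": [-70, -150, -20, 0, 85, -70, -150, -20, 0, 85, -70, -150, -20, 0, 85]}}

```text
t: 8.2
position: [-0.0297, -0.5195, 0.6736]
tcp_rot: [-0.527, 0.629, 0.374, -0.433]
wrist_force: [-0.5, 0.6, 0.0]
gripper_width: 0.997
```

Request:
{"api": "servo_tool", "payload": {"steps": [-70, -150, -20, 0, 85, -70, -150, -20, 0, 85, -70, -150, -20, 0, 85]}}

```text
t: 8.45
position: [-0.0312, -0.5207, 0.6885]
tcp_rot: [-0.515, 0.639, 0.364, -0.441]
wrist_force: [0.6, 0.1, -0.3]
gripper_width: 0.992
```

Request:
{"api": "servo_tool", "payload": {"steps": [-70, -150, -20, 0, 85, -70, -150, -20, 0, 85, -70, -150, -20, 0, 85]}}

```text
t: 8.7
position: [-0.0324, -0.5188, 0.7043]
tcp_rot: [-0.503, 0.648, 0.355, -0.448]
wrist_force: [-0.0, 0.8, -0.3]
gripper_width: 0.998
```

```bash
python3 - <<'E'
from h import *
tool((0,0,.15),(-.006,-.1,0))
E
```

```text
t 8.7 j [-1.651  0.325  1.156  2.157  0.028 -1.295] p [-0.0324 -0.5188  0.7043] x [ 0.346  0.911 -0.225] a [ 0.009 -0.243 -0.97 ] z [-0.938  0.334 -0.092] F [-0.   0.8 -0.3] w 0.998
[ -34. -145.  -14.] n rows 4.0
[-93.  24. -28.] n rows 3.0
```

Request:
{"api": "servo_tool", "payload": {"steps": [-80, -150, -50, 0, 85, -80, -150, -50, 0, 85, -80, -150, -50, 0, 85]}}

```text
t: 8.95
position: [-0.0195, -0.523, 0.7181]
tcp_rot: [-0.49, 0.658, 0.345, -0.456]
wrist_force: [-0.7, 0.5, -0.6]
gripper_width: 0.994
```

Request:
{"api": "servo_tool", "payload": {"steps": [-80, -150, -50, 0, 85, -80, -150, -50, 0, 85, -80, -150, -50, 0, 85]}}

```text
t: 9.2
position: [-0.0077, -0.5232, 0.7329]
tcp_rot: [-0.477, 0.667, 0.336, -0.462]
wrist_force: [-0.7, 0.9, -0.7]
gripper_width: 0.996
```

Request:
{"api": "servo_tool", "payload": {"steps": [-80, -150, -50, 0, 85, -80, -150, -50, 0, 85, -80, -150, -50, 0, 85]}}

```text
t: 9.45
position: [0.0029, -0.5141, 0.7498]
tcp_rot: [-0.465, 0.676, 0.327, -0.468]
wrist_force: [-0.6, -0.6, 0.8]
gripper_width: 0.996
```

Request:
{"api": "servo_tool", "payload": {"steps": [-80, -150, -50, 0, 85, -80, -150, -50, 0, 85, -80, -150, -50, 0, 85]}}

```text
t: 9.7
position: [0.0124, -0.498, 0.7668]
tcp_rot: [-0.453, 0.684, 0.32, -0.474]
wrist_force: [-0.0, -1.0, 0.4]
gripper_width: 0.994
```

```bash
python3 - <<'E'
from h import *
tool((0,0,.15),(-.006,-.1,0))
E
```

```text
t 9.7 j [-1.544  0.268  1.249  2.158 -0.003 -1.192] p [ 0.0124 -0.498   0.7668] x [ 0.347  0.867 -0.358] a [ 0.008 -0.384 -0.923] z [-0.938  0.318 -0.14 ] F [-0.  -1.   0.4] w 0.994
[ -54. -138.  -21.] n rows 4.0
[-89.  38. -26.] n rows 3.0
```

Request:
{"api": "servo_tool", "payload": {"steps": [-100, -120, -30, 0, 85, -100, -120, -30, 0, 85, -100, -120, -30, 0, 85]}}

```text
t: 9.95
position: [0.0065, -0.4872, 0.7779]
tcp_rot: [-0.446, 0.689, 0.314, -0.477]
wrist_force: [0.3, 0.7, -0.3]
gripper_width: 0.994
```

Request:
{"api": "servo_tool", "payload": {"steps": [-100, -120, -30, 0, 85, -100, -120, -30, 0, 85, -100, -120, -30, 0, 85]}}

```text
t: 10.2
position: [0.0017, -0.4756, 0.7892]
tcp_rot: [-0.438, 0.695, 0.308, -0.48]
wrist_force: [-0.1, 0.0, 0.4]
gripper_width: 0.998
```

```bash
python3 - <<'E'
from h import *
goto((.25,-.4,.6),(.45,-.3,.4),(.56,-.30,.2))
E
```

```text
t 10.2 j [-1.573  0.222  1.249  2.157  0.009 -1.217] p [ 0.0017 -0.4756  0.7892] x [ 0.348  0.849 -0.398] a [ 0.008 -0.427 -0.904] z [-0.937  0.312 -0.155] F [-0.1  0.   0.4] w 0.998
[ 226.  141. -180.] 7.701894631429608
[ 460.  280. -305.] 14.845855467811939
[ 578.  462. -377.] 19.914773565145683
```

Request:
{"api": "servo_tool", "payload": {"steps": [226, 141, -180, -36, 85, 226, 141, -180, -36, 85, 226, 141, -180, -36, 85, 226, 141, -180, -36, 85, 226, 141, -180, -36, 85]}}

```text
t: 10.62
position: [0.1388, -0.435, 0.6853]
tcp_rot: [0.341, -0.542, -0.414, 0.647]
wrist_force: [0.1, -1.5, 2.2]
gripper_width: 0.993
```

```bash
python3 - <<'E'
from h import *
goto((.45,-.3,.4))
E
```

```text
t 10.62 j [-1.137 -0.106  0.473  1.744 -0.173 -1.356] p [ 0.1388 -0.435   0.6853] x [-0.18  0.89 -0.42] a [ 0.008 -0.425 -0.905] z [-0.984 -0.166  0.07 ] F [ 0.1 -1.5  2.2] w 0.993
[ 184.  203. -348.] 10.628937384163734
```

Request:
{"api": "servo_tool", "payload": {"steps": [184, 203, -348, -36, 85, 184, 203, -348, -36, 85, 184, 203, -348, -36, 85, 184, 203, -348, -36, 85, 184, 203, -348, -36, 85]}}

```text
t: 11.03
position: [0.2859, -0.3716, 0.5515]
tcp_rot: [0.196, -0.316, -0.499, 0.782]
wrist_force: [1.2, -1.6, -0.2]
gripper_width: 0.997
```

```bash
python3 - <<'E'
from h import *
goto((.54,-.28,.26))
E
```

```text
t 11.03 j [-0.684 -0.159  0.084  1.519 -0.33  -1.543] p [ 0.2859 -0.3716  0.5515] x [-0.723  0.623 -0.299] a [ 0.008 -0.425 -0.905] z [-0.691 -0.657  0.302] F [ 1.2 -1.6 -0.2] w 0.997
[ -39.  227. -324.] 9.529692367421653
```

Request:
{"api": "servo_tool", "payload": {"steps": [-39, 227, -324, -36, 85, -39, 227, -324, -36, 85, -39, 227, -324, -36, 85, -39, 227, -324, -36, 85, -39, 227, -324, -36, 85]}}

```text
t: 11.45
position: [0.4196, -0.3244, 0.3986]
tcp_rot: [0.034, -0.06, -0.535, 0.842]
wrist_force: [0.6, -0.4, 0.4]
gripper_width: 0.995
```

```bash
python3 - <<'E'
from h import *
goto((.54,-.28,.26))
E
```

```text
t 11.45 j [-0.416 -0.032 -0.149  1.259 -0.395 -1.889] p [ 0.4196 -0.3244  0.3986] x [-0.99   0.121 -0.066] a [ 0.008 -0.424 -0.905] z [-0.138 -0.897  0.419] F [ 0.6 -0.4  0.4] w 0.995
[-105.  108. -115.] 4.529664966108165
```

Request:
{"api": "servo_tool", "payload": {"steps": [-105, 108, -115, -8, 85, -105, 108, -115, -8, 85, -105, 108, -115, -8, 85, -105, 108, -115, -8, 85, -105, 108, -115, -8, 85]}}

```text
t: 11.87
position: [0.5408, -0.2797, 0.2567]
tcp_rot: [-0.002, -0.002, -0.538, 0.843]
wrist_force: [-0.6, 0.3, -0.2]
gripper_width: 0.996
```

```bash
python3 - <<'E'
from h import *
st()
im=camera("wrist"); cv2.imwrite("pics/d_wrist.png",im)
C=cam("wrist"); import pickle; pickle.dump(C,open("d.pkl","wb"))
for t in ("tipped_mid","tipped","collar"):
    for r in trace("wrist",t): print(t,r['score'],r['point'],r['mask'].sum())
E
```

```text
t 11.87 j [-0.254  0.205 -0.203  1.041 -0.42  -1.85 ] p [ 0.5408 -0.2797  0.2567] x [-1.    -0.    -0.005] a [ 0.005 -0.422 -0.906] z [-0.002 -0.907  0.422] F [-0.6  0.3 -0.2] w 0.996
tipped_mid 0.86 [429.7, 172.8] 2021
tipped_mid 0.71 [295.3, 260.5] 1944
tipped_mid 0.61 [199.0, 119.8] 2070
tipped 0.67 [293.0, 259.6] 1834
tipped 0.59 [200.4, 119.0] 2129
collar 0.6 [329.6, 329.8] 444
```

View pics/d_wrist.png

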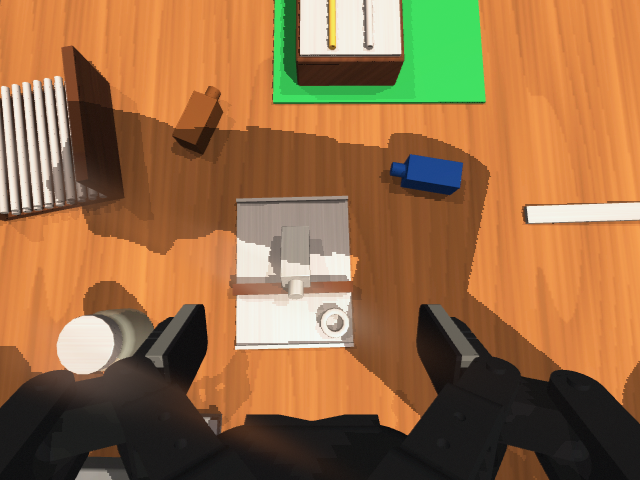

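```bash
python3 - <<'E'
import cv2
im=cv2.imread("pics/d_wrist.png")
cv2.imwrite("pics/d_crop.png",cv2.resize(im[190:360,225:365],None,fx=5,fy=3.5*1.0 if 0 else 5,interpolation=cv2.INTER_CUBIC)[:600])
E
```

```text
(no output)
```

View pics/d_crop.png

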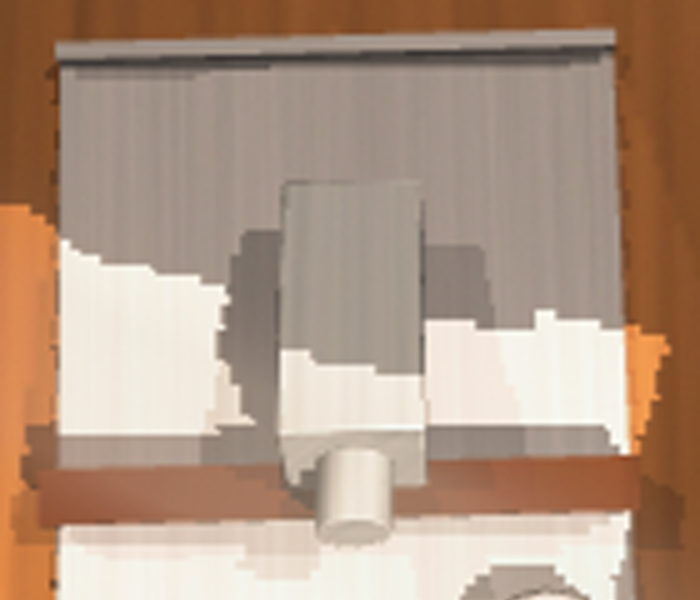

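```bash
python3 - <<'E'
from h import *
import pickle; C=pickle.load(open("d.pkl","rb"))
A=[onz("w",u,v,.0318,C) for u,v in ((281.6,226.4),(309.8,226.0))]
B=[onz("w",u,v,.0543,C) for u,v in ((280.8,276.6),(310.2,275.6))]
print(np.round(A,4),np.round(B,4)); a=np.mean(A,0);b=np.mean(B,0)
print(np.linalg.norm(A[0]-A[1]),np.linalg.norm(B[0]-B[1]),b-a, 'exp 55.6mm h')
h=(b-a)[:2]; print('az',np.degrees(np.arctan2(h[1],h[0])))
e=A[0]-A[1];f=B[0]-B[1];print([np.degrees(np.arctan2(v[1],v[0])) for v in (e,f)])
# tray edges: lip top at right(…)
for pts in (((55,45),(614,30)),((60,240),(60,60)),):
    q=[onz("w",225+u/5,190+v/5,.014 if pts[0][1]==45 else .004,C) for u,v in pts]; d=q[1]-q[0]; print('tray',np.degrees(np.arctan2(d[1],d[0])))
# triangulation against top: neck end & foot upper edge center
Ct=cam("top")
E
```

```text
[[ 0.5748 -0.3576  0.0318]
 [ 0.5445 -0.358   0.0318]] [[ 0.5729 -0.3028  0.0543]
 [ 0.5438 -0.3038  0.0543]]
0.030273769858120275 0.029132778044932212 [-0.00130609  0.05448509  0.0225    ] exp 55.6mm h
az 91.373203204774
[np.float64(0.8950038447791165), np.float64(2.0396153883858563)]
tray -178.3674131506703
tray -88.22291937499494
```

```bash
python3 - <<'E'
from h import *
goto((.5583,-.2805,.105),(.5588,-.3227,.0146))
E
```

```text
t 12.07 j [-0.257  0.2   -0.201  1.045 -0.421 -1.852] p [ 0.5395 -0.2814  0.2611] x [-1.     0.001 -0.007] a [ 0.006 -0.424 -0.905] z [-0.004 -0.905  0.424] F [-0.2 -0.4  0.3] w 0.997
[-18. 141. -67.] 3.7713299780401757
[-18. 241. -67.] 6.0121611704245375
```

Request:
{"api": "servo_tool", "payload": {"steps": [-18, 141, -67, -1.4, 85, -18, 141, -67, -1.4, 85, -18, 141, -67, -1.4, 85, -18, 141, -67, -1.4, 85, -18, 141, -67, -1.4, 85]}}

```text
t: 12.48
position: [0.5554, -0.2801, 0.1009]
tcp_rot: [-0.006, 0.009, -0.538, 0.843]
wrist_force: [-1.8, 0.1, 0.0]
gripper_width: 0.996
```

```bash
python3 - <<'E'
from h import *
im=camera("wrist"); cv2.imwrite("pics/e_wrist.png",im)
goto((.5588,-.3227,.0146))
n=np.array([-.0232,.927,.375]);foot=np.array([.5597,-.3527,.0179]);y=np.array([1,.025,0]);x=np.cross(y,n)
C=cam("wrist");
for h,sx,sy in ((0,1,1),(0,1,-1),(0,-1,1),(0,-1,-1),(60,1,1),(60,1,-1),(60,-1,1),(60,-1,-1),(76,0,0)):
    uv=proj("w",foot+(h*n+15*sx*x+15*sy*y)/1000,C); cv2.circle(im,(int(round(uv[0])),int(round(uv[1]))),3,(0,0,255),1)
cv2.imwrite("pics/e2.png",cv2.resize(im[150:420,180:480],None,fx=2.2,fy=2.2))
E
```

```text
t 12.53 j [-0.248  0.349 -0.381  0.723 -0.422 -1.865] p [ 0.5569 -0.2808  0.1044] x [-1.    -0.02   0.006] a [ 0.003 -0.424 -0.906] z [ 0.021 -0.906  0.424] F [ 0.3 -0.4  0.4] w 0.993
[-2. 99. -0.] 2.3761326477731695
```

View pics/e2.png

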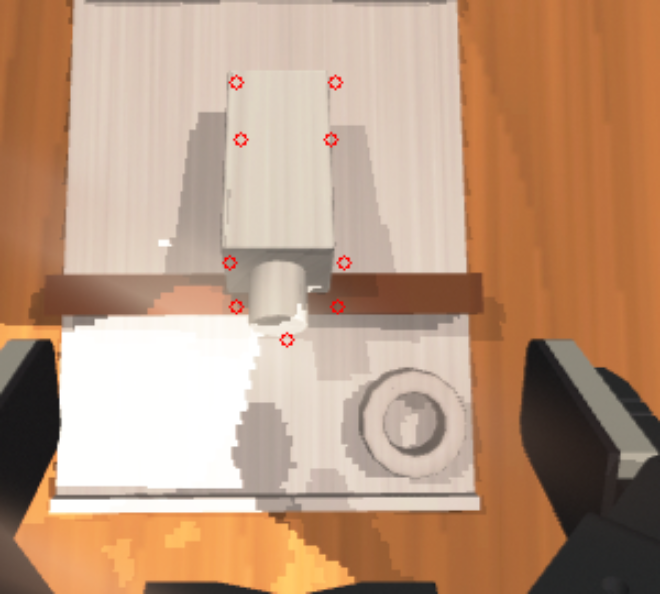

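```bash
python3 - <<'E'
from h import *
s1=st()
im=camera("wrist"); C=cam("wrist"); import pickle; pickle.dump(C,open("e.pkl","wb")); st()
cv2.imwrite("pics/f_wrist.png",im)
n=np.array([-.0232,.927,.375]);foot=np.array([.5597,-.3527,.0179]);y=np.array([1,.025,0]);x=np.cross(y,n)
for h,sx,sy in ((0,1,1),(0,1,-1),(0,-1,1),(0,-1,-1),(60,1,1),(60,1,-1),(60,-1,1),(60,-1,-1),(76,0,0)):
    uv=proj("w",foot+(h*n+15*sx*x+15*sy*y)/1000,C); cv2.circle(im,(int(round(uv[0])),int(round(uv[1]))),3,(0,0,255),1)
cv2.imwrite("pics/f2.png",cv2.resize(im[150:420,180:480],None,fx=2.2,fy=2.2))
E
```

```text
t 12.53 j [-0.248  0.349 -0.381  0.723 -0.422 -1.865] p [ 0.5569 -0.2808  0.1044] x [-1.    -0.02   0.006] a [ 0.003 -0.424 -0.906] z [ 0.021 -0.906  0.424] F [ 0.3 -0.4  0.4] w 0.993
t 12.58 j [-0.248  0.347 -0.377  0.724 -0.423 -1.865] p [ 0.5589 -0.2814  0.1071] x [-1.    -0.02   0.001] a [ 0.007 -0.425 -0.905] z [ 0.019 -0.905  0.425] F [0.  0.2 1.4] w 0.997
```

View pics/f2.png

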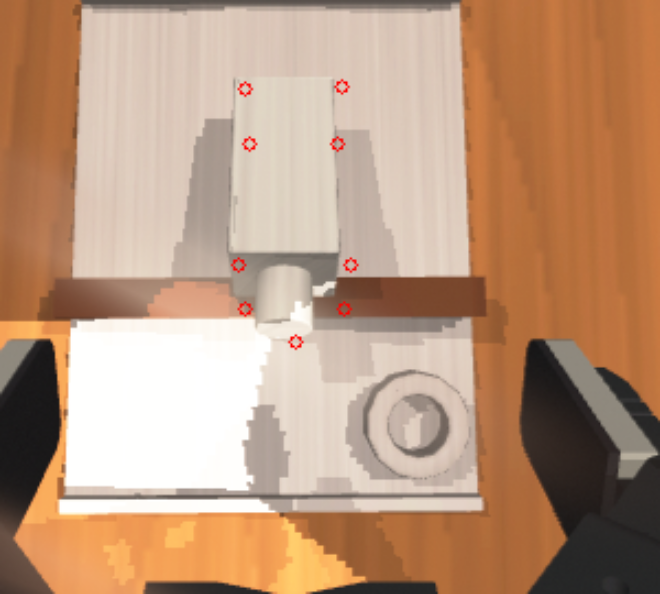

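```bash
python3 - <<'E'
from h import *
C=cam("wrist"); s=st()
im=camera("wrist"); import pickle; pickle.dump(C,open("e.pkl","wb")); st()
cv2.imwrite("pics/g_wrist.png",im)
n=np.array([-.0232,.927,.375]);foot=np.array([.5597,-.3527,.0179]);y=np.array([1,.025,0]);x=np.cross(y,n)
for h,sx,sy in ((0,1,1),(0,1,-1),(0,-1,1),(0,-1,-1),(60,1,1),(60,1,-1),(60,-1,1),(60,-1,-1),(76,0,0)):
    uv=proj("w",foot+(h*n+15*sx*x+15*sy*y)/1000,C); cv2.circle(im,(int(round(uv[0])),int(round(uv[1]))),2,(0,0,255),1)
cv2.imwrite("pics/g2.png",cv2.resize(im[150:420,180:480],None,fx=2.2,fy=2.2))
E
```

```text
t 12.58 j [-0.248  0.347 -0.377  0.724 -0.423 -1.865] p [ 0.5589 -0.2814  0.1071] x [-1.    -0.02   0.001] a [ 0.007 -0.425 -0.905] z [ 0.019 -0.905  0.425] F [0.  0.2 1.4] w 0.997
t 12.63 j [-0.248  0.346 -0.376  0.724 -0.423 -1.865] p [ 0.5604 -0.2817  0.1087] x [-1.    -0.02  -0.002] a [ 0.01  -0.426 -0.905] z [ 0.018 -0.905  0.426] F [ 0.4 -0.1  0.5] w 0.995
```

View pics/g2.png

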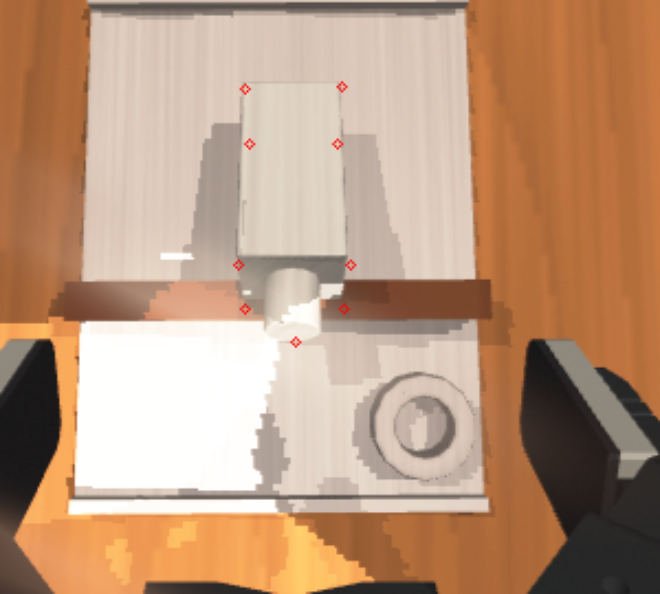

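```bash
python3 - <<'E'
from h import *
camera("wrist");camera("wrist")
goto((.5594,-.3245,.0146),(.5594,-.309,.047))
E
```

```text
t 12.73 j [-0.247  0.345 -0.375  0.723 -0.423 -1.865] p [ 0.5615 -0.2816  0.1096] x [-1.    -0.021 -0.004] a [ 0.013 -0.426 -0.905] z [ 0.017 -0.904  0.426] F [ 0.2 -0.7  0.3] w 0.995
[  3. 104.  -2.] 2.499490618424188
[ 3. 68. -2.] 1.638762727898628
```

Request:
{"api": "servo_tool", "payload": {"steps": [2, 30, -1, 0, 85, 3, 60, -2, 0, 85, 3, 68, -2, 0, 85, 3, 68, -2, 0, 85, 3, 68, -2, 0, 85]}}

```text
t: 13.15
position: [0.5577, -0.308, 0.0449]
tcp_rot: [-0.009, 0.006, -0.536, 0.844]
wrist_force: [0.8, 0.5, 0.3]
gripper_width: 0.998
```

```bash
python3 - <<'E'
from h import *
goto((.5594,-.3245,.0146))
C=cam("wrist")
im=camera("wrist"); 
n=np.array([-.0232,.927,.375]);foot=np.array([.5603,-.3545,.0179]);y=np.array([1,.025,0]);x=np.cross(y,n)
for h,sx,sy in ((0,1,1),(0,1,-1),(0,-1,1),(0,-1,-1),(60,1,1),(60,1,-1),(60,-1,1),(60,-1,-1),(76,0,0)):
    uv=proj("w",foot+(h*n+15*sx*x+15*sy*y)/1000,C); cv2.circle(im,(int(round(uv[0])),int(round(uv[1]))),2,(0,0,255),1)
cv2.imwrite("pics/h1.png",im)
E
```

```text
t 13.15 j [-0.293  0.423 -0.433  0.571 -0.416 -1.915] p [ 0.5577 -0.308   0.0449] x [-1.    -0.021 -0.   ] a [ 0.009 -0.425 -0.905] z [ 0.019 -0.905  0.425] F [0.8 0.5 0.3] w 0.998
[-1. 34.  2.] 0.828189723802443
```

View pics/h1.png

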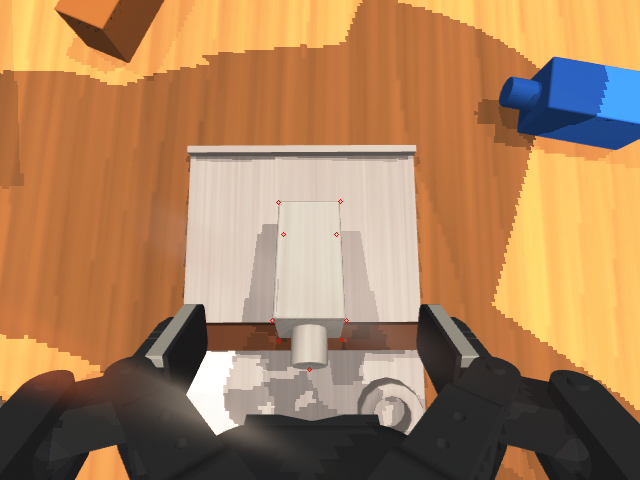

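Request:
{"api": "servo_tool", "payload": {"steps": [-1, 20, 1, 0, 85, -1, 34, 2, 0, 85, -1, 34, 2, 0, 85, -1, 34, 2, 0, 60], "force": 50}}

```text
t: 13.53
position: [0.5589, -0.3237, 0.0144]
tcp_rot: [-0.009, 0.006, -0.536, 0.844]
wrist_force: [-0.1, -0.4, 0.0]
gripper_width: 0.879
```

```bash
python3 - <<'E'
from h import *
goto((.5594,-.3245,.0146))
E
```

```text
t 13.53 j [-0.318  0.47  -0.446  0.501 -0.412 -1.943] p [ 0.5589 -0.3237  0.0144] x [-1.    -0.021  0.   ] a [ 0.009 -0.425 -0.905] z [ 0.019 -0.905  0.425] F [-0.1 -0.4  0. ] w 0.879
[-1.  0.  1.] 0.022678316803625222
```

Request:
{"api": "servo_tool", "payload": {"steps": [0, 0, 0, 0, 35, 0, 0, 0, 0, 20, 0, 0, 0, 0, 10, 0, 0, 0, 0, 10, 0, 0, 0, 0, 10], "force": 50}}

```text
t: 13.95
position: [0.559, -0.3239, 0.0143]
tcp_rot: [-0.009, 0.006, -0.536, 0.844]
wrist_force: [-0.3, 1.5, 4.2]
gripper_width: 0.343
```

Request:
{"api": "servo_tool", "payload": {"steps": [0, 0, 0, 0, 10, 0, 0, 0, 0, 10, 0, 0, 0, 0, 10], "force": 60}}

```text
t: 14.2
position: [0.559, -0.3239, 0.0143]
tcp_rot: [-0.009, 0.006, -0.536, 0.844]
wrist_force: [-0.6, 2.6, 6.1]
gripper_width: 0.342
```

```bash
python3 - <<'E'
from h import *
s,M=st()
im=camera("wrist"); cv2.imwrite("pics/i1.png",im)
tool((0,0,.1))
E
```

```text
t 14.2 j [-0.318  0.47  -0.446  0.499 -0.412 -1.943] p [ 0.559  -0.3239  0.0143] x [-1.    -0.022 -0.   ] a [ 0.009 -0.425 -0.905] z [ 0.019 -0.905  0.425] F [-0.6  2.6  6.1] w 0.342
t 14.25 j [-0.318  0.47  -0.446  0.499 -0.412 -1.943] p [ 0.559  -0.324   0.0143] x [-1.    -0.021 -0.   ] a [ 0.009 -0.425 -0.905] z [ 0.019 -0.905  0.425] F [-0.7  3.2  6.8] w 0.346
[ -0. -91.  43.] n rows 3.0
```

View pics/i1.png

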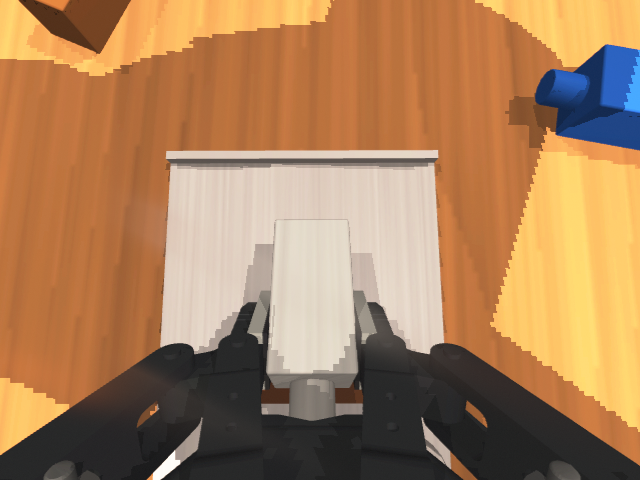

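```bash
python3 - <<'E'
from h import *
s,M=st()
az=np.radians(91.4);e=np.radians(22)
n=np.array([np.cos(az)*np.cos(e),np.sin(az)*np.cos(e),np.sin(e)])
nt=M.T@n; print(nt, np.degrees(np.arccos(-nt[1])))
np.save("nt.npy",nt)
E
```

```text
t 14.25 j [-0.318  0.47  -0.446  0.499 -0.412 -1.943] p [ 0.559  -0.324   0.0143] x [-1.    -0.021 -0.   ] a [ 0.009 -0.425 -0.905] z [ 0.019 -0.905  0.425] F [-0.7  3.2  6.8] w 0.346
[ 0.00269561 -0.7332638  -0.67993892] 42.839287599337226
```

Request:
{"api": "servo_tool", "payload": {"steps": [0, -30, 14, 0, 10, 0, -65, 30, 0, 10, 0, -100, 47, 0, 10, 0, -136, 64, 0, 10, 0, -172, 81, 0, 10]}}

```text
t: 14.67
position: [0.5577, -0.3237, 0.2046]
tcp_rot: [-0.008, 0.007, -0.537, 0.844]
wrist_force: [0.7, -0.2, -2.3]
gripper_width: 0.343
```

```bash
python3 - <<'E'
from h import *
st()
im=camera("wrist"); cv2.imwrite("pics/i2.png",im)
im=camera("scene"); cv2.imwrite("pics/i3.png",im)
E
```

```text
t 14.67 j [-0.319  0.278 -0.233  0.907 -0.411 -1.944] p [ 0.5577 -0.3237  0.2046] x [-1.    -0.021  0.002] a [ 0.007 -0.423 -0.906] z [ 0.02  -0.906  0.423] F [ 0.7 -0.2 -2.3] w 0.343
```

View pics/i2.png

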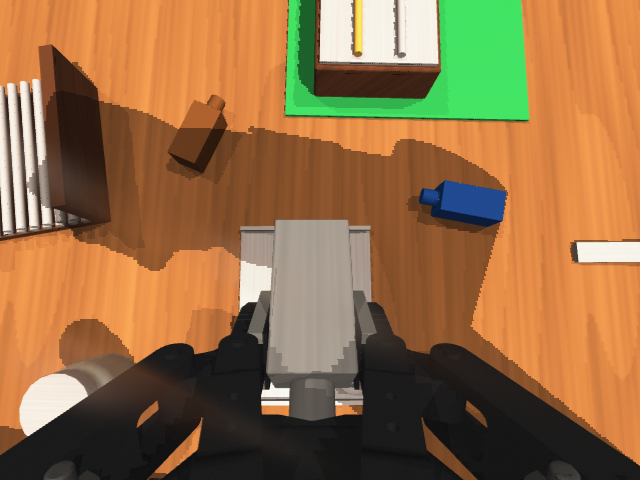

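View pics/i3.png

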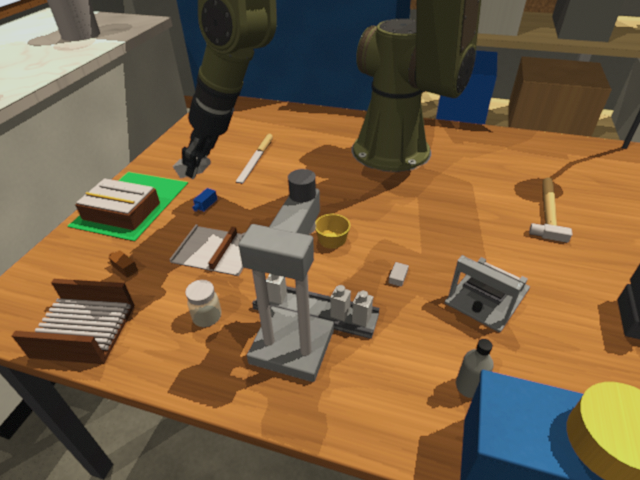

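```bash
cat > orient.py <<'E'
from h import *
from scipy.optimize import fsolve
nt=np.load("nt.npy")
def Rax(v,a): return R.from_rotvec(np.asarray(v)/np.linalg.norm(v)*a).as_matrix()
def Mf(yaw=np.radians(-1.1)):
    # final: n=z, blank y axis (tool x, made perp) along lane y
    # tool x approx perp to n
    xt=np.array([1,0,0])-nt*nt[0]; xt/=np.linalg.norm(xt); zt=nt; yt=np.cross(zt,xt)
    T=np.stack([xt,yt,zt],1) # blank frame in tool
    xw=np.array([-np.sin(yaw),np.cos(yaw),0]); zw=np.array([0,0,1.]); yw=np.cross(zw,xw)
    W=np.stack([xw,yw,zw],1)
    return W@T.T
def solve(M,g=(-1.5,.5,.8)):
    F=Mf()
    def err(u):
        phi,psi,rho=u
        t=np.array([-np.sin(psi),np.cos(psi),0])
        Q=Rax(-t,rho)@M@Rax([0,1,0],phi)
        return R.from_matrix(F.T@Q).as_rotvec()
    best=None
    for p0 in np.arange(-3,3.2,.5):
        for s0 in (-1,-.5,0,.5,1):
            u,i,ok,m=fsolve(err,[p0,s0,.8],full_output=1)
            if ok==1 and 0<u[2]<1.6 and abs(u[1])<2.6: 
                u[0]=(u[0]+np.pi)%(2*np.pi)-np.pi
                if best is None or u[2]<best[2]: best=u
    return best,F
if __name__=='__main__':
    s,M=st(); b,F=solve(M); print('phi psi rho',np.degrees(b)); print(np.round(F,3)); print('n now',np.round(M@nt,3))
E
python3 orient.py
```

```text
t 14.77 j [-0.319  0.273 -0.225  0.906 -0.413 -1.944] p [ 0.5626 -0.3257  0.2116] x [-1.    -0.021 -0.01 ] a [ 0.018 -0.428 -0.903] z [ 0.015 -0.903  0.429] F [ 1.2 -0.4 -1.5] w 0.349
phi psi rho [82.10380057 32.24470775 51.09818579]
[[ 0.019  0.68  -0.733]
 [ 1.    -0.011  0.016]
 [ 0.003 -0.733 -0.68 ]]
n now [-0.026  0.928  0.371]
```

```bash
python3 - <<'E'
from h import *
goto((.45,-.15,.42))
E
```

```text
t 14.77 j [-0.319  0.273 -0.225  0.906 -0.413 -1.944] p [ 0.5626 -0.3257  0.2116] x [-1.    -0.021 -0.01 ] a [ 0.018 -0.428 -0.903] z [ 0.015 -0.903  0.429] F [ 1.2 -0.4 -1.5] w 0.349
[ 107. -266.  -71.] 7.073116874589309
```

Request:
{"api": "servo_tool", "payload": {"steps": [107, -266, -71, 35, 10, 107, -266, -71, 35, 10, 107, -266, -71, 35, 10, 107, -266, -71, 35, 10, 107, -266, -71, 35, 10]}}

```text
t: 15.18
position: [0.479, -0.1996, 0.3522]
tcp_rot: [0.155, -0.25, -0.514, 0.806]
wrist_force: [1.2, -0.3, -1.4]
gripper_width: 0.345
```

```bash
python3 - <<'E'
from h import *
goto((.45,.05,.58))
E
```

```text
t 15.18 j [-0.124  0.048 -0.166  1.291 -0.433 -1.114] p [ 0.479  -0.1996  0.3522] x [-0.827  0.507 -0.243] a [ 0.006 -0.424 -0.906] z [-0.562 -0.751  0.347] F [ 1.2 -0.3 -1.4] w 0.345
[  95. -312.  -92.] 8.133942548992307
```

Request:
{"api": "servo_tool", "payload": {"steps": [95, -312, -92, 35, 10, 95, -312, -92, 35, 10, 95, -312, -92, 35, 10, 95, -312, -92, 35, 10, 95, -312, -92, 35, 10]}}

```text
t: 15.6
position: [0.463, -0.0564, 0.4828]
tcp_rot: [0.296, -0.471, -0.448, 0.7]
wrist_force: [1.7, -0.4, -1.5]
gripper_width: 0.342
```

```bash
python3 - <<'E'
from h import *
goto((.44,.22,.62))
E
python3 orient.py
```

```text
t 15.6 j [ 0.18   0.087  0.17   1.729 -0.432 -0.197] p [ 0.463  -0.0564  0.4828] x [-0.382  0.836 -0.394] a [ 0.007 -0.424 -0.906] z [-0.924 -0.349  0.156] F [ 1.7 -0.4 -1.5] w 0.342
[ 186. -242.  -54.] 7.421244755628851
t 15.6 j [ 0.18   0.087  0.17   1.729 -0.432 -0.197] p [ 0.463  -0.0564  0.4828] x [-0.382  0.836 -0.394] a [ 0.007 -0.424 -0.906] z [-0.924 -0.349  0.156] F [ 1.7 -0.4 -1.5] w 0.342
phi psi rho [13.69701179 31.53894431 51.4370744 ]
[[ 0.019  0.68  -0.733]
 [ 1.    -0.011  0.016]
 [ 0.003 -0.733 -0.68 ]]
n now [0.622 0.55  0.557]
```

Request:
{"api": "servo_tool", "payload": {"steps": [186, -242, -54, 13.7, 10, 186, -242, -54, 13.7, 10, 186, -242, -54, 13.7, 10, 186, -242, -54, 13.7, 10, 186, -242, -54, 13.7, 10]}}

```text
t: 16.02
position: [0.448, 0.1206, 0.5701]
tcp_rot: [0.346, -0.549, -0.41, 0.641]
wrist_force: [2.0, 1.3, -1.3]
gripper_width: 0.341
```

```bash
python3 orient.py; python3 - <<'E'
from h import *
goto((.44,.24,.66)); tool((.03,.02,.13))
E
```

```text
t 16.02 j [ 0.53   0.303  0.642  2.136 -0.379  0.414] p [0.448  0.1206 0.5701] x [-0.157  0.894 -0.42 ] a [ 0.007 -0.424 -0.905] z [-0.987 -0.146  0.06 ] F [ 2.   1.3 -1.3] w 0.341
phi psi rho [ 0.30147838 31.56965115 51.44704006]
[[ 0.019  0.68  -0.733]
 [ 1.    -0.011  0.016]
 [ 0.003 -0.733 -0.68 ]]
n now [0.666 0.413 0.622]
t 16.02 j [ 0.53   0.303  0.642  2.136 -0.379  0.414] p [0.448  0.1206 0.5701] x [-0.157  0.894 -0.42 ] a [ 0.007 -0.424 -0.905] z [-0.987 -0.146  0.06 ] F [ 2.   1.3 -1.3] w 0.341
[  70. -132.   -4.] 3.5890458848884865
t 16.02 j [ 0.53   0.303  0.642  2.136 -0.379  0.414] p [0.448  0.1206 0.5701] x [-0.157  0.894 -0.42 ] a [ 0.007 -0.424 -0.905] z [-0.987 -0.146  0.06 ] F [ 2.   1.3 -1.3] w 0.341
[ -41. -126.  -25.] n rows 4.0
```

Request:
{"api": "servo_tool", "payload": {"steps": [-41, -126, -25, 0, 10, -41, -126, -25, 0, 10, -41, -126, -25, 0, 10]}}

```text
t: 16.27
position: [0.4612, 0.1087, 0.5954]
tcp_rot: [0.337, -0.554, -0.426, 0.631]
wrist_force: [-0.3, 0.3, -2.4]
gripper_width: 0.347
```

Request:
{"api": "servo_tool", "payload": {"steps": [-41, -126, -25, 0, 10, -41, -126, -25, 0, 10, -41, -126, -25, 0, 10]}}

```text
t: 16.52
position: [0.4682, 0.0936, 0.6155]
tcp_rot: [0.33, -0.56, -0.44, 0.62]
wrist_force: [0.0, -0.2, -1.5]
gripper_width: 0.341
```

```bash
python3 orient.py; python3 - <<'E'
from h import *
tool((.03,.02,.13),(.08,.05,.09))
E
```

```text
t 16.52 j [ 0.472  0.295  0.766  2.157 -0.401  0.321] p [0.4682 0.0936 0.6155] x [-0.156  0.901 -0.405] a [ 0.083 -0.396 -0.914] z [-0.984 -0.176 -0.013] F [ 0.  -0.2 -1.5] w 0.341
phi psi rho [ 1.72309201 32.84436122 46.61969198]
[[ 0.019  0.68  -0.733]
 [ 1.    -0.011  0.016]
 [ 0.003 -0.733 -0.68 ]]
n now [0.608 0.413 0.679]
t 16.52 j [ 0.472  0.295  0.766  2.157 -0.401  0.321] p [0.4682 0.0936 0.6155] x [-0.156  0.901 -0.405] a [ 0.083 -0.396 -0.914] z [-0.984 -0.176 -0.013] F [ 0.  -0.2 -1.5] w 0.341
[ -39. -124.  -35.] n rows 4.0
[ -4. -95. -89.] n rows 4.0
```

```bash
python3 - <<'E'
from h import *
tool((.0,.1,.10))
E
```

```text
t 16.52 j [ 0.472  0.295  0.766  2.157 -0.401  0.321] p [0.4682 0.0936 0.6155] x [-0.156  0.901 -0.405] a [ 0.083 -0.396 -0.914] z [-0.984 -0.176 -0.013] F [ 0.  -0.2 -1.5] w 0.341
[  50. -131.  -19.] n rows 4.0
```

Request:
{"api": "servo_tool", "payload": {"steps": [50, -131, -19, 0, 10, 50, -131, -19, 0, 10, 50, -131, -19, 0, 10]}}

```text
t: 16.77
position: [0.4602, 0.1396, 0.6148]
tcp_rot: [0.322, -0.563, -0.454, 0.61]
wrist_force: [0.6, 0.1, -2.0]
gripper_width: 0.344
```

Request:
{"api": "servo_tool", "payload": {"steps": [50, -131, -19, 0, 10, 50, -131, -19, 0, 10, 50, -131, -19, 0, 10]}}

```text
t: 17.02
position: [0.4502, 0.1829, 0.6152]
tcp_rot: [0.315, -0.566, -0.47, 0.6]
wrist_force: [0.1, 0.5, -1.6]
gripper_width: 0.342
```

```bash
python3 orient.py; python3 - <<'E'
from h import *
tool((.03,.02,.13),(.08,.05,.09))
E
```

```text
t 17.02 j [ 0.647  0.311  0.794  2.157 -0.389  0.475] p [0.4502 0.1829 0.6152] x [-0.161  0.91  -0.383] a [ 0.153 -0.36  -0.92 ] z [-0.975 -0.207 -0.081] F [ 0.1  0.5 -1.6] w 0.342
phi psi rho [ 3.5748537  33.54193622 41.83232571]
[[ 0.019  0.68  -0.733]
 [ 1.    -0.011  0.016]
 [ 0.003 -0.733 -0.68 ]]
n now [0.55  0.407 0.729]
t 17.02 j [ 0.647  0.311  0.794  2.157 -0.389  0.475] p [0.4502 0.1829 0.6152] x [-0.161  0.91  -0.383] a [ 0.153 -0.36  -0.92 ] z [-0.975 -0.207 -0.081] F [ 0.1  0.5 -1.6] w 0.342
[ -36. -122.  -44.] n rows 4.0
[ -2. -89. -96.] n rows 4.0
```

Request:
{"api": "servo_tool", "payload": {"steps": [0, -126, -40, 2, 10, 0, -126, -40, 2, 10, 0, -126, -40, 2, 10]}}

```text
t: 17.27
position: [0.4576, 0.1929, 0.6275]
tcp_rot: [-0.316, 0.579, 0.48, -0.578]
wrist_force: [-0.5, -0.7, -1.9]
gripper_width: 0.344
```

Request:
{"api": "servo_tool", "payload": {"steps": [0, -126, -40, 2, 10, 0, -126, -40, 2, 10, 0, -126, -40, 2, 10]}}

```text
t: 17.52
position: [0.4612, 0.2008, 0.641]
tcp_rot: [-0.318, 0.591, 0.49, -0.556]
wrist_force: [-0.1, 0.1, -1.0]
gripper_width: 0.342
```

Request:
{"api": "servo_tool", "payload": {"steps": [0, -126, -40, 2, 10, 0, -126, -40, 2, 10, 0, -126, -40, 2, 10]}}

```text
t: 17.77
position: [0.4618, 0.2066, 0.6558]
tcp_rot: [-0.319, 0.603, 0.5, -0.534]
wrist_force: [1.0, 0.5, -1.7]
gripper_width: 0.345
```

```bash
python3 orient.py; python3 - <<'E'
from h import *
tool((.03,.02,.13),(.08,.05,.09))
E
```

```text
t 17.77 j [ 0.682  0.315  0.92   2.157 -0.406  0.563] p [0.4618 0.2066 0.6558] x [-0.07   0.944 -0.324] a [ 0.262 -0.296 -0.919] z [-0.962 -0.149 -0.227] F [ 1.   0.5 -1.7] w 0.345
phi psi rho [ 0.52177559 34.29302299 34.01389809]
[[ 0.019  0.68  -0.733]
 [ 1.    -0.011  0.016]
 [ 0.003 -0.733 -0.68 ]]
n now [0.462 0.321 0.827]
t 17.77 j [ 0.682  0.315  0.92   2.157 -0.406  0.563] p [0.4618 0.2066 0.6558] x [-0.07   0.944 -0.324] a [ 0.262 -0.296 -0.919] z [-0.962 -0.149 -0.227] F [ 1.   0.5 -1.7] w 0.345
[ -25. -117.  -61.] n rows 4.0
[  12.  -76. -105.] n rows 4.0
```

Request:
{"api": "servo_tool", "payload": {"steps": [0, -115, -65, 0.8, 10, 0, -115, -65, 0.8, 10, 0, -115, -65, 0.8, 10]}}

```text
t: 18.02
position: [0.4773, 0.2106, 0.6693]
tcp_rot: [-0.315, 0.608, 0.513, -0.517]
wrist_force: [-0.3, -0.2, -1.8]
gripper_width: 0.341
```

Request:
{"api": "servo_tool", "payload": {"steps": [0, -115, -65, 0.8, 10, 0, -115, -65, 0.8, 10, 0, -115, -65, 0.8, 10]}}

```text
t: 18.27
position: [0.4874, 0.2126, 0.6843]
tcp_rot: [-0.311, 0.614, 0.526, -0.5]
wrist_force: [-1.0, 0.4, -1.6]
gripper_width: 0.345
```

Request:
{"api": "servo_tool", "payload": {"steps": [0, -115, -65, 0.8, 10, 0, -115, -65, 0.8, 10, 0, -115, -65, 0.8, 10]}}

```text
t: 18.52
position: [0.4929, 0.2129, 0.7007]
tcp_rot: [-0.306, 0.62, 0.538, -0.483]
wrist_force: [0.6, 1.0, -1.7]
gripper_width: 0.344
```

Request:
{"api": "servo_tool", "payload": {"steps": [0, -115, -65, 0.8, 10, 0, -115, -65, 0.8, 10, 0, -115, -65, 0.8, 10]}}

```text
t: 18.77
position: [0.4948, 0.2118, 0.718]
tcp_rot: [-0.301, 0.625, 0.55, -0.466]
wrist_force: [-0.8, 0.2, -0.9]
gripper_width: 0.342
```

```bash
python3 orient.py; python3 - <<'E'
from h import *
tool((.03,.02,.13),(.08,.05,.09))
E
```

```text
t 18.77 j [ 0.665  0.344  1.139  2.157 -0.433  0.528] p [0.4948 0.2118 0.718 ] x [-0.038  0.967 -0.251] a [ 0.406 -0.214 -0.888] z [-0.913 -0.135 -0.385] F [-0.8  0.2 -0.9] w 0.342
phi psi rho [ 1.02008559 36.590722   23.73380025]
[[ 0.019  0.68  -0.733]
 [ 1.    -0.011  0.016]
 [ 0.003 -0.733 -0.68 ]]
n now [0.323 0.252 0.912]
t 18.77 j [ 0.665  0.344  1.139  2.157 -0.433  0.528] p [0.4948 0.2118 0.718 ] x [-0.038  0.967 -0.251] a [ 0.406 -0.214 -0.888] z [-0.913 -0.135 -0.385] F [-0.8  0.2 -0.9] w 0.342
[ -14. -108.  -80.] n rows 4.0
[  23.  -58. -114.] n rows 4.0
```

Request:
{"api": "servo_tool", "payload": {"steps": [30, -110, -75, 0.8, 10, 30, -110, -75, 0.8, 10, 30, -110, -75, 0.8, 10]}}

```text
t: 19.02
position: [0.4993, 0.229, 0.7274]
tcp_rot: [-0.297, 0.629, 0.561, -0.448]
wrist_force: [0.0, 0.6, -2.7]
gripper_width: 0.343
```

Request:
{"api": "servo_tool", "payload": {"steps": [30, -110, -75, 0.8, 10, 30, -110, -75, 0.8, 10, 30, -110, -75, 0.8, 10]}}

```text
t: 19.27
position: [0.4997, 0.2433, 0.7386]
tcp_rot: [-0.292, 0.634, 0.572, -0.431]
wrist_force: [-0.2, -0.3, -2.2]
gripper_width: 0.346
```

Request:
{"api": "servo_tool", "payload": {"steps": [30, -110, -75, 0.8, 10, 30, -110, -75, 0.8, 10, 30, -110, -75, 0.8, 10]}}

```text
t: 19.52
position: [0.491, 0.2546, 0.7518]
tcp_rot: [-0.287, 0.638, 0.583, -0.414]
wrist_force: [0.4, 0.4, -2.1]
gripper_width: 0.34
```

Request:
{"api": "servo_tool", "payload": {"steps": [30, -110, -75, 0.8, 10, 30, -110, -75, 0.8, 10, 30, -110, -75, 0.8, 10]}}

```text
t: 19.77
position: [0.4776, 0.2635, 0.7647]
tcp_rot: [-0.284, 0.641, 0.592, -0.397]
wrist_force: [1.1, -0.1, -0.8]
gripper_width: 0.347
```

```bash
python3 orient.py; python3 - <<'E'
from h import *
tool((.03,.02,.13),(.08,.05,.09))
E
```

```text
t 19.77 j [ 0.799  0.346  1.249  2.157 -0.5    0.65 ] p [0.4776 0.2635 0.7647] x [-0.017  0.985 -0.174] a [ 0.534 -0.138 -0.834] z [-0.845 -0.107 -0.523] F [ 1.1 -0.1 -0.8] w 0.347
phi psi rho [ 1.43608399 41.08151581 14.0942467 ]
[[ 0.019  0.68  -0.733]
 [ 1.    -0.011  0.016]
 [ 0.003 -0.733 -0.68 ]]
n now [0.183 0.177 0.967]
t 19.77 j [ 0.799  0.346  1.249  2.157 -0.5    0.65 ] p [0.4776 0.2635 0.7647] x [-0.017  0.985 -0.174] a [ 0.534 -0.138 -0.834] z [-0.845 -0.107 -0.523] F [ 1.1 -0.1 -0.8] w 0.347
[ -3. -95. -96.] n rows 4.0
[  32.  -39. -120.] n rows 4.0
```

```bash
python3 - <<'E'
from h import *
tool((-.03,.12,.09))
E
```

```text
t 19.77 j [ 0.799  0.346  1.249  2.157 -0.5    0.65 ] p [0.4776 0.2635 0.7647] x [-0.017  0.985 -0.174] a [ 0.534 -0.138 -0.834] z [-0.845 -0.107 -0.523] F [ 1.1 -0.1 -0.8] w 0.347
[ 103. -108.  -35.] n rows 4.0
```

Request:
{"api": "servo_tool", "payload": {"steps": [103, -108, -35, 0.8, 10, 103, -108, -35, 0.8, 10, 103, -108, -35, 0.8, 10]}}

```text
t: 20.02
position: [0.4565, 0.319, 0.7598]
tcp_rot: [-0.282, 0.642, 0.603, -0.38]
wrist_force: [0.8, -0.3, -2.1]
gripper_width: 0.343
```

Request:
{"api": "servo_tool", "payload": {"steps": [103, -108, -35, 0.8, 10, 103, -108, -35, 0.8, 10, 103, -108, -35, 0.8, 10]}}

```text
t: 20.27
position: [0.4319, 0.368, 0.7553]
tcp_rot: [-0.28, 0.641, 0.615, -0.363]
wrist_force: [-0.7, 0.5, -1.6]
gripper_width: 0.344
```

```bash
python3 orient.py; python3 - <<'E'
from h import *
tool((.03,.04,.13),(.06,.07,.09))
E
```

```text
t 20.27 j [ 1.03   0.387  1.248  2.157 -0.578  0.888] p [0.4319 0.368  0.7553] x [-0.02   0.992 -0.121] a [ 0.585 -0.086 -0.806] z [-0.811 -0.087 -0.579] F [-0.7  0.5 -1.6] w 0.344
phi psi rho [ 2.39155866 38.50136874  8.97753537]
[[ 0.019  0.68  -0.733]
 [ 1.    -0.011  0.016]
 [ 0.003 -0.733 -0.68 ]]
n now [0.122 0.125 0.985]
t 20.27 j [ 1.03   0.387  1.248  2.157 -0.578  0.888] p [0.4319 0.368  0.7553] x [-0.02   0.992 -0.121] a [ 0.585 -0.086 -0.806] z [-0.811 -0.087 -0.579] F [-0.7  0.5 -1.6] w 0.344
[  23.  -91. -103.] n rows 4.0
[  57.  -43. -107.] n rows 4.0
```

Request:
{"api": "servo_tool", "payload": {"steps": [35, -91, -90, 1, 10, 35, -91, -90, 1, 10, 35, -91, -90, 1, 10]}}

```text
t: 20.52
position: [0.4237, 0.3644, 0.7699]
tcp_rot: [-0.279, 0.644, 0.622, -0.347]
wrist_force: [-0.3, -0.4, -1.9]
gripper_width: 0.342
```

Request:
{"api": "servo_tool", "payload": {"steps": [35, -91, -90, 1, 10, 35, -91, -90, 1, 10, 35, -91, -90, 1, 10]}}

```text
t: 20.77
position: [0.4153, 0.3608, 0.7842]
tcp_rot: [-0.278, 0.647, 0.629, -0.33]
wrist_force: [0.8, -1.0, -2.2]
gripper_width: 0.345
```

```bash
python3 orient.py; python3 - <<'E'
from h import *
tool((.03,.04,.13),(.06,.07,.09))
E
```

```text
t 20.77 j [ 1.071  0.347  1.249  2.157 -0.617  0.934] p [0.4153 0.3608 0.7842] x [-0.008  0.997 -0.077] a [ 0.63  -0.055 -0.775] z [-0.777 -0.055 -0.627] F [ 0.8 -1.  -2.2] w 0.345
phi psi rho [ 1.86508993 41.14203311  5.06639779]
[[ 0.019  0.68  -0.733]
 [ 1.    -0.011  0.016]
 [ 0.003 -0.733 -0.68 ]]
n now [0.067 0.08  0.995]
t 20.77 j [ 1.071  0.347  1.249  2.157 -0.617  0.934] p [0.4153 0.3608 0.7842] x [-0.008  0.997 -0.077] a [ 0.63  -0.055 -0.775] z [-0.777 -0.055 -0.627] F [ 0.8 -1.  -2.2] w 0.345
[  30.  -84. -107.] n rows 4.0
[  62.  -36. -107.] n rows 4.0
```

Request:
{"api": "servo_tool", "payload": {"steps": [80, -91, -70, 1, 10, 80, -91, -70, 1, 10, 80, -91, -70, 1, 10]}}

```text
t: 21.02
position: [0.3996, 0.3866, 0.7851]
tcp_rot: [-0.278, 0.648, 0.636, -0.314]
wrist_force: [-0.0, -0.4, -2.7]
gripper_width: 0.345
```

Request:
{"api": "servo_tool", "payload": {"steps": [80, -91, -70, 1, 10, 80, -91, -70, 1, 10, 80, -91, -70, 1, 10]}}

```text
t: 21.27
position: [0.3837, 0.4078, 0.788]
tcp_rot: [-0.277, 0.648, 0.644, -0.297]
wrist_force: [0.7, 0.3, -2.0]
gripper_width: 0.347
```

```bash
python3 orient.py; python3 - <<'E'
from h import *
tool((.03,.04,.13),(.06,.07,.09))
E
```

```text
t 21.27 j [ 1.197  0.362  1.248  2.157 -0.681  1.072] p [0.3837 0.4078 0.788 ] x [-0.007  1.    -0.028] a [ 0.67  -0.016 -0.742] z [-0.743 -0.024 -0.669] F [ 0.7  0.3 -2. ] w 0.347
phi psi rho [ 2.04960266 26.01982458  0.8688753 ]
[[ 0.019  0.68  -0.733]
 [ 1.    -0.011  0.016]
 [ 0.003 -0.733 -0.68 ]]
n now [0.014 0.031 0.999]
t 21.27 j [ 1.197  0.362  1.248  2.157 -0.681  1.072] p [0.3837 0.4078 0.788 ] x [-0.007  1.    -0.028] a [ 0.67  -0.016 -0.742] z [-0.743 -0.024 -0.669] F [ 0.7  0.3 -2. ] w 0.347
[  36.  -77. -110.] n rows 4.0
[  67.  -28. -107.] n rows 4.0
```

Request:
{"api": "servo_tool", "payload": {"steps": [4, -14, -17, 2, 10]}}

```text
t: 21.35
position: [0.3828, 0.4052, 0.7924]
tcp_rot: [-0.285, 0.653, 0.642, -0.284]
wrist_force: [-0.1, 0.4, -2.3]
gripper_width: 0.344
```

Request:
{"api": "servo_tool", "payload": {"steps": [0, 0, 0, 0, 10, 0, 0, 0, 0, 10]}}

```text
t: 21.52
position: [0.3827, 0.4027, 0.795]
tcp_rot: [-0.286, 0.653, 0.642, -0.281]
wrist_force: [-0.1, 0.0, -1.6]
gripper_width: 0.345
```

```bash
python3 orient.py; python3 - <<'E'
from h import *
goto((.52,.2,.45),(.52,-.05,.25))
im=camera("wrist"); cv2.imwrite("pics/j1.png",im)
im=camera("scene"); cv2.imwrite("pics/j2.png",im[:300,200:520])
E
```

```text
t 21.52 j [ 1.199  0.352  1.249  2.157 -0.689  1.103] p [0.3827 0.4027 0.795 ] x [ 0.016  1.    -0.001] a [ 0.678 -0.011 -0.735] z [-0.735  0.011 -0.678] F [-0.1  0.  -1.6] w 0.345
phi psi rho [0.25639661 3.20141067 0.12906097]
[[ 0.019  0.68  -0.733]
 [ 1.    -0.011  0.016]
 [ 0.003 -0.733 -0.68 ]]
n now [0.002 0.003 1.   ]
t 21.52 j [ 1.199  0.352  1.249  2.157 -0.689  1.103] p [0.3827 0.4027 0.795 ] x [ 0.016  1.    -0.001] a [ 0.678 -0.011 -0.735] z [-0.735  0.011 -0.678] F [-0.1  0.  -1.6] w 0.345
[-200.  349.  131.] 10.144506346446141
[-450.  499.  264.] 17.306073329895234
```

View pics/j2.png

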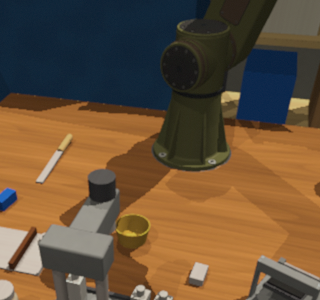

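View pics/j1.png

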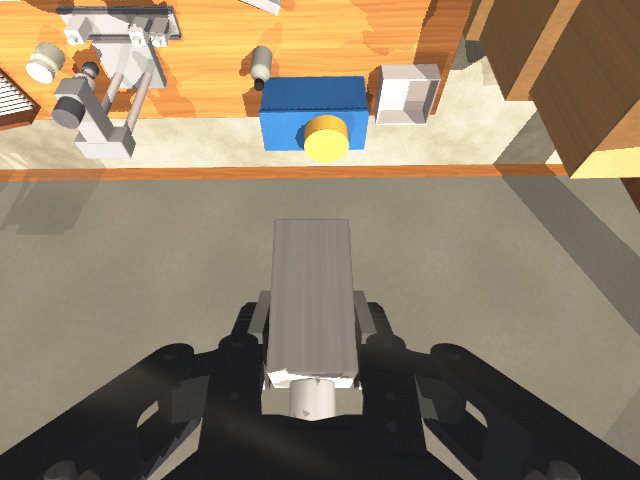

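```bash
python3 - <<'E'
from h import *
p=np.radians(47.3)
for r,z in ((.55,.45),(.55,.3),(.5,.25),(.55,.2),(.58,.15),(.58,.08),(.6,.06),(.64,.05),(.68,.04),(.69,.03)):
    j,e=ik(r,z,p); print(r,z,np.round(j,2),np.round(e*[1000,1000,57],1))
# foot in tool
import numpy as np
M=np.stack([[-1,-.021,0],[.009,-.425,-.905],[.019,-.905,.425]],1)
ft=M.T@(np.array([.5603,-.3545,.0179])-np.array([.559,-.324,.0143])); print(ft); np.save("ft.npy",ft)
E
```

```text
0.55 0.45 [-0.42 -0.52  0.72] [ 0. -0.  0.]
0.55 0.3 [-0.38 -0.84  0.37] [ 0. -0.  0.]
0.5 0.25 [-0.46 -1.    0.29] [0. 0. 0.]
0.55 0.2 [-0.27 -1.02  0.07] [0. 0. 0.]
0.58 0.15 [-0.1  -1.03 -0.1 ] [5.3 4.2 0.2]
0.58 0.08 [ 0.07 -1.03 -0.26] [34. 18.  1.]
0.6 0.06 [ 0.16 -1.03 -0.35] [28.3 11.9  0.8]
0.64 0.05 [ 0.24 -1.03 -0.44] [2.1 0.7 0.1]
0.68 0.04 [ 0.32 -0.96 -0.45] [0. 0. 0.]
0.69 0.03 [ 0.35 -0.94 -0.46] [0. 0. 0.]
[-0.0006595  0.0097162  0.0291572]
```

Request:
{"api": "servo_tool", "payload": {"steps": [-200, 349, 131, 0, 10, -200, 349, 131, 0, 10, -200, 349, 131, 0, 10, -200, 349, 131, 0, 10, -200, 349, 131, 0, 10]}}

```text
t: 22.03
position: [0.4297, 0.3402, 0.6883]
tcp_rot: [-0.286, 0.653, 0.643, -0.281]
wrist_force: [0.8, 1.5, 0.6]
gripper_width: 0.342
```

```bash
python3 orient.py; python3 - <<'E'
from h import *
goto((.53,.17,.42),(.54,-.05,.22))
E
```

```text
t 22.03 j [ 1.033 -0.053  0.363  1.555 -0.629  0.906] p [0.4297 0.3402 0.6883] x [0.016 1.    0.   ] a [ 0.679 -0.01  -0.734] z [-0.734  0.012 -0.679] F [0.8 1.5 0.6] w 0.342
phi psi rho [  0.28848216 -36.81446171   0.10385504]
[[ 0.019  0.68  -0.733]
 [ 1.    -0.011  0.016]
 [ 0.003 -0.733 -0.68 ]]
n now [0.002 0.002 1.   ]
t 22.03 j [ 1.033 -0.053  0.363  1.555 -0.629  0.906] p [0.4297 0.3402 0.6883] x [0.016 1.    0.   ] a [ 0.679 -0.01  -0.734] z [-0.734  0.012 -0.679] F [0.8 1.5 0.6] w 0.342
[-169.  267.  107.] 7.99043062344972
[-389.  423.  232.] 14.855377819190322
```

Request:
{"api": "servo_tool", "payload": {"steps": [-169, 267, 107, 0, 10, -169, 267, 107, 0, 10, -169, 267, 107, 0, 10, -169, 267, 107, 0, 10, -169, 267, 107, 0, 10]}}

```text
t: 22.45
position: [0.4915, 0.2321, 0.5195]
tcp_rot: [-0.286, 0.653, 0.642, -0.282]
wrist_force: [0.7, 0.9, -1.7]
gripper_width: 0.339
```

```bash
python3 - <<'E'
from h import *
goto((.54,-.055,.30))
E
```

```text
t 22.45 j [ 0.724 -0.304 -0.269  1.008 -0.476  0.591] p [0.4915 0.2321 0.5195] x [ 0.016  1.    -0.001] a [ 0.678 -0.012 -0.735] z [-0.735  0.011 -0.678] F [ 0.7  0.9 -1.7] w 0.339
[-286.  198.  110.] 8.74452093347461
```

Request:
{"api": "servo_tool", "payload": {"steps": [-286, 198, 110, 0, 10, -286, 198, 110, 0, 10, -286, 198, 110, 0, 10, -286, 198, 110, 0, 10, -286, 198, 110, 0, 10]}}

```text
t: 22.87
position: [0.5186, 0.0682, 0.3944]
tcp_rot: [-0.286, 0.653, 0.642, -0.282]
wrist_force: [1.8, -0.7, -2.1]
gripper_width: 0.344
```

```bash
python3 - <<'E'
from h import *
goto((.54,-.055,.30))
E
```

```text
t 22.87 j [ 0.24  -0.462 -0.663  0.641 -0.174  0.19 ] p [0.5186 0.0682 0.3944] x [ 0.016  1.    -0.001] a [ 0.678 -0.012 -0.735] z [-0.735  0.011 -0.678] F [ 1.8 -0.7 -2.1] w 0.344
[-123.   85.   47.] 3.7571176518118525
```

Request:
{"api": "servo_tool", "payload": {"steps": [-123, 85, 47, 0, 10, -123, 85, 47, 0, 10, -123, 85, 47, 0, 10, -123, 85, 47, 0, 10, -123, 85, 47, 0, 10]}}

```text
t: 23.28
position: [0.537, -0.0584, 0.2948]
tcp_rot: [-0.29, 0.655, 0.638, -0.283]
wrist_force: [-1.4, 1.3, -3.0]
gripper_width: 0.344
```

```bash
python3 orient.py; python3 - <<'E'
from h import *
camera("scene")
C=cam("wrist"); import pickle; pickle.dump(C,open("k.pkl","wb"))
im=camera("wrist"); cv2.imwrite("pics/k1.png",im)
for t in ("left1_mid","right1_mid","head"):
    for r in trace("wrist",t): print(t,r['score'],r['point'],r['mask'].sum())
st()
E
```

```text
t 23.28 j [-0.165 -0.39  -0.848  0.381  0.093 -0.105] p [ 0.537  -0.0584  0.2948] x [ 0.025  1.    -0.001] a [ 0.671 -0.018 -0.741] z [-0.741  0.018 -0.672] F [-1.4  1.3 -3. ] w 0.344
phi psi rho [-0.44364408 37.70070026  0.83461951]
[[ 0.019  0.68  -0.733]
 [ 1.    -0.011  0.016]
 [ 0.003 -0.733 -0.68 ]]
n now [0.011 0.004 1.   ]
left1_mid 0.81 [381.9, 135.1] 1852
right1_mid 0.76 [258.4, 138.0] 1838
right1_mid 0.38 [572.8, 186.6] 3516
head 0.38 [326.2, 139.4] 16628
t 23.53 j [-0.154 -0.395 -0.839  0.384  0.094 -0.102] p [ 0.541  -0.0525  0.3032] x [ 0.015  1.    -0.   ] a [ 0.68  -0.011 -0.734] z [-0.733  0.011 -0.68 ] F [-0.1  0.3 -1. ] w 0.349
```

View pics/k1.png

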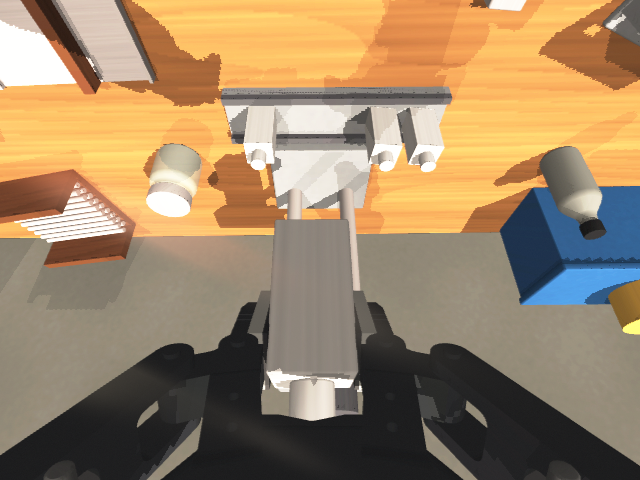

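```bash
python3 - <<'E'
import cv2
im=cv2.imread("pics/k1.png")
cv2.imwrite("pics/k2.png",cv2.resize(im[80:200,215:465],None,fx=3.2,fy=3.2,interpolation=cv2.INTER_CUBIC))
E
```

```text
(no output)
```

View pics/k2.png

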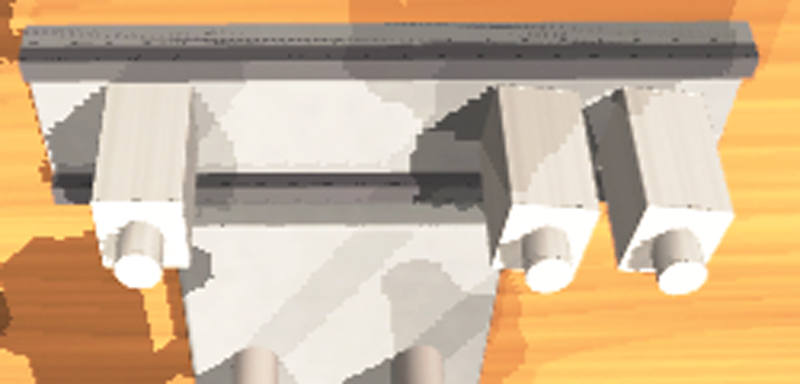

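```bash
python3 - <<'E'
from h import *
import pickle; C=pickle.load(open("k.pkl","rb"))
f=lambda u,v,z: np.round(onz("w",215+u/3.2,80+v/3.2,z,C)[:2],4)
print('necks',f(137,270,.088),f(549,273,.088),f(682,276,.088))
for z,pts in ((.072,((92,203),(188,203),(510,203),(600,211))),(.012,((107,83),(193,83),(499,85),(577,87)))):
    print(z,[f(*p,z) for p in pts])
print('rail -x top outer edge z.02',f(22,25,.02),f(750,22,.02), 'inner floor',f(32,80,.012),f(742,82,.012),'far inner floor edge',f(200,172,.012),f(480,172,.012))
Ct=cam("top")
print('top cam L1,R1 mid .05', onz("top",293.3,203.3,.05,Ct),onz("top",348.8,202.9,.05,Ct))
Cs=cam("scene")
E
```

```text
necks [ 0.6693 -0.1162] [0.6738 0.0188] [0.6763 0.0628]
0.072 [array([ 0.655 , -0.1299]), array([ 0.6557, -0.0988]), array([0.6582, 0.0055]), array([0.6623, 0.0353])]
0.012 [array([ 0.6562, -0.1306]), array([ 0.6569, -0.1004]), array([0.6602, 0.0073]), array([0.6617, 0.0349])]
rail -x top outer edge z.02 [ 0.6267 -0.1526] [0.6311 0.0847] inner floor [ 0.6543 -0.1567] [0.6609 0.0925] far inner floor edge [ 0.6974 -0.1021] [0.6998 0.0047]
top cam L1,R1 mid .05 [0.66826231 0.01713562 0.05      ] [ 0.66835603 -0.12300662  0.05      ]
```

```bash
python3 - <<'E'
from h import *
s,M=st(); ft=np.load("ft.npy")
for fz in (.03,.014,.012):
    F=np.array([.672,-.0485,fz]); print(fz,np.round(F-M@ft,4))
print('foot now',s['position']+M@ft)
F=np.array([.672,-.0485,.03])-M@ft
goto(F+np.array([-.085,0,.105]),F)
for q in (F+np.array([-.085,0,.105]),F): 
    j,e=ik(np.hypot(*q[:2]),q[2],np.arcsin(.734)); print(np.round(j,2),np.round(e,4))
E
```

```text
t 23.53 j [-0.154 -0.395 -0.839  0.384  0.094 -0.102] p [ 0.541  -0.0525  0.3032] x [ 0.015  1.    -0.   ] a [ 0.68  -0.011 -0.734] z [-0.733  0.011 -0.68 ] F [-0.1  0.3 -1. ] w 0.349
0.03 [ 0.6868 -0.0481  0.0569]
0.014 [ 0.6868 -0.0481  0.0409]
0.012 [ 0.6868 -0.0481  0.0389]
foot now [ 0.52620549 -0.05290604  0.2762471 ]
t 23.53 j [-0.154 -0.395 -0.839  0.384  0.094 -0.102] p [ 0.541  -0.0525  0.3032] x [ 0.015  1.    -0.   ] a [ 0.68  -0.011 -0.734] z [-0.733  0.011 -0.68 ] F [-0.1  0.3 -1. ] w 0.349
[  5. 145.  51.] 3.689160589978576
[  7. 280.  60.] 6.8634202395045545
[-0.08 -0.99 -0.08] [0. 0. 0.]
[ 0.29 -0.93 -0.39] [0. 0. 0.]
```

Request:
{"api": "servo_tool", "payload": {"steps": [5, 145, 51, 0, 10, 5, 145, 51, 0, 10, 5, 145, 51, 0, 10, 5, 145, 51, 0, 10, 5, 145, 51, 0, 10]}}

```text
t: 23.95
position: [0.5996, -0.0467, 0.1542]
tcp_rot: [-0.289, 0.651, 0.642, -0.284]
wrist_force: [-0.6, 0.3, -2.6]
gripper_width: 0.349
```

```bash
python3 - <<'E'
from h import *
camera("scene");
C=cam("wrist"); import pickle; pickle.dump(C,open("l.pkl","wb"))
im=camera("wrist"); cv2.imwrite("pics/l1.png",im)
s,M=st(); ft=np.load("ft.npy"); print('foot',s['position']+M@ft, 'n',M@np.load("nt.npy"))
goto(np.array([.672,-.0485,.03])-M@ft)
E
```

```text
t 24.05 j [-0.117 -0.076 -0.988 -0.081  0.07  -0.076] p [ 0.6014 -0.0476  0.16  ] x [0.014 1.    0.   ] a [ 0.677 -0.009 -0.736] z [-0.736  0.01  -0.677] F [ 0.4 -0.2 -1.7] w 0.347
foot [ 0.58646288 -0.04801124  0.13309775] n [0.00431386 0.00246725 0.99998765]
t 24.05 j [-0.117 -0.076 -0.988 -0.081  0.07  -0.076] p [ 0.6014 -0.0476  0.16  ] x [0.014 1.    0.   ] a [ 0.677 -0.009 -0.736] z [-0.736  0.01  -0.677] F [ 0.4 -0.2 -1.7] w 0.347
[  1. 134.   7.] 3.2125329302972427
```

View pics/l1.png

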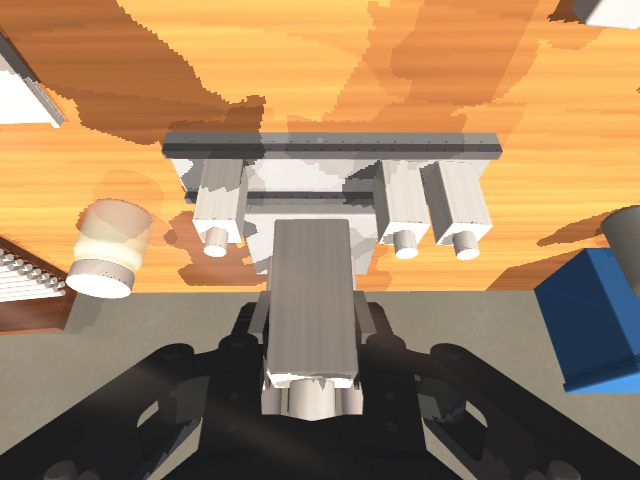

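```bash
python3 - <<'E'
import cv2
im=cv2.imread("pics/l1.png")
cv2.imwrite("pics/l2.png",cv2.resize(im[120:270,160:300],None,fx=4,fy=4,interpolation=cv2.INTER_CUBIC))
cv2.imwrite("pics/l3.png",cv2.resize(im[120:270,360:510],None,fx=4,fy=4,interpolation=cv2.INTER_CUBIC))
E
```

```text
(no output)
```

View pics/l2.png

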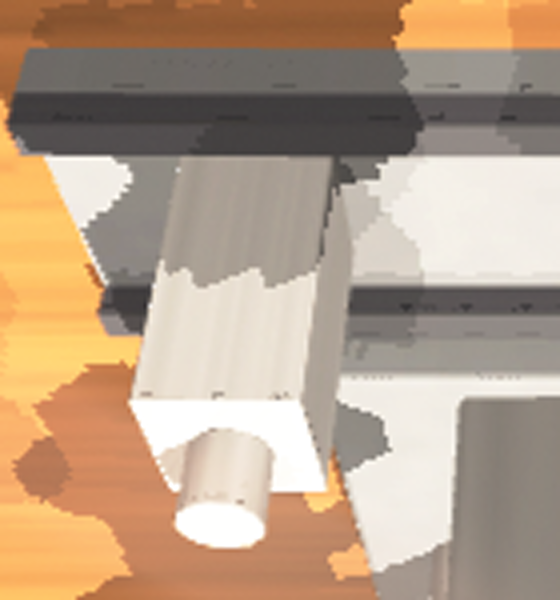

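View pics/l3.png

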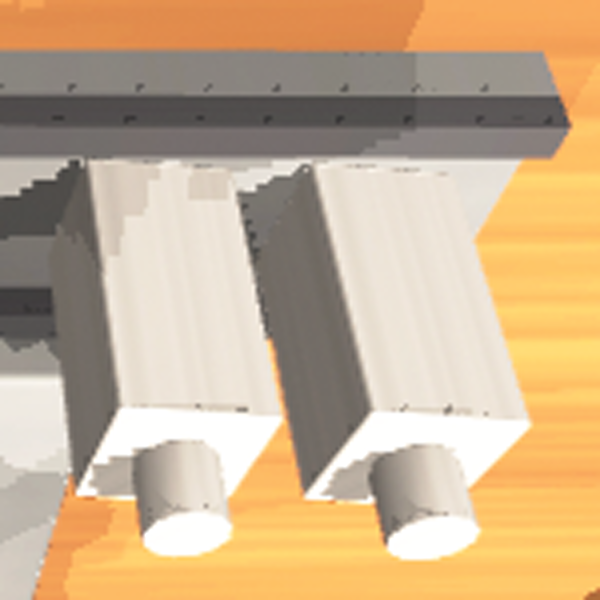

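```bash
python3 - <<'E'
from h import *
import pickle; C=pickle.load(open("l.pkl","rb"))
f=lambda u,v,z: np.round(onz("w",160+u/4,120+v/4,z,C)[:2],4)
g=lambda u,v,z: np.round(onz("w",360+u/4,120+v/4,z,C)[:2],4)
print('R1 neck',f(220,524,.088),'shoulder',f(130,401,.072),f(304,403,.072),f(327,490,.072), 'far-left est')
print('L1 neck',g(186,534,.088),'shoulder',g(122,406,.072),g(281,415,.072),g(77,494,.072),'L2neck',g(435,535,.088))
print('far rail inner floor',f(400,280,.012), 'near rail top outer',f(30,50,.02),g(540,52,.02),'inner top',f(20,152,.02),g(552,156,.02))
E
```

```text
R1 neck [ 0.6684 -0.1158] shoulder [ 0.6537 -0.1299] [ 0.6547 -0.1002] [ 0.6838 -0.1015] far-left est
L1 neck [0.674  0.0185] shoulder [0.6572 0.0061] [0.6604 0.0342] [0.6869 0.0027] L2neck [0.675  0.0626]
far rail inner floor [ 0.6955 -0.0936] near rail top outer [ 0.623  -0.1467] [0.6266 0.0784] inner top [ 0.6473 -0.1573] [0.6519 0.0913]
```

Request:
{"api": "servo_tool", "payload": {"steps": [0, 35, 2, 0, 10, 1, 70, 4, 0, 10, 1, 105, 6, 0, 10, 1, 134, 7, 0, 10, 1, 134, 7, 0, 10]}}

```text
t: 24.47
position: [0.6901, -0.0489, 0.0562]
tcp_rot: [-0.286, 0.653, 0.643, -0.281]
wrist_force: [-0.9, 0.8, -1.5]
gripper_width: 0.343
```

```bash
python3 - <<'E'
from h import *
im=camera("wrist"); cv2.imwrite("pics/m1.png",im)
im=camera("scene"); cv2.imwrite("pics/m2.png",cv2.resize(im[170:380,220:400],None,fx=2.8,fy=2.8,interpolation=cv2.INTER_CUBIC))
im=camera("top"); cv2.imwrite("pics/m3.png",cv2.resize(im[100:230,240:390],None,fx=4,fy=4,interpolation=cv2.INTER_CUBIC))
s,M=st(); ft=np.load("ft.npy"); print('foot',s['position']+M@ft, 'n',M@np.load("nt.npy"))
goto(np.array([.672,-.0483,.014])-M@ft)
E
```

```text
t 24.62 j [-0.098  0.284 -0.919 -0.379  0.056 -0.06 ] p [ 0.6887 -0.0493  0.0602] x [ 0.016  1.    -0.   ] a [ 0.681 -0.011 -0.733] z [-0.732  0.011 -0.681] F [-0.3  0.2 -2.5] w 0.346
foot [ 0.67398347 -0.04968469  0.03324278] n [-0.00104552  0.00298288  0.999995  ]
t 24.62 j [-0.098  0.284 -0.919 -0.379  0.056 -0.06 ] p [ 0.6887 -0.0493  0.0602] x [ 0.016  1.    -0.   ] a [ 0.681 -0.011 -0.733] z [-0.732  0.011 -0.681] F [-0.3  0.2 -2.5] w 0.346
[ 1. 13. 15.] 0.46508933126038576
```

View pics/m1.png

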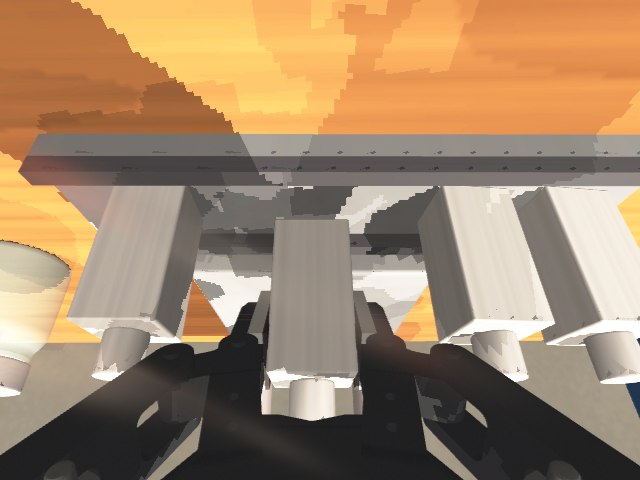

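View pics/m2.png

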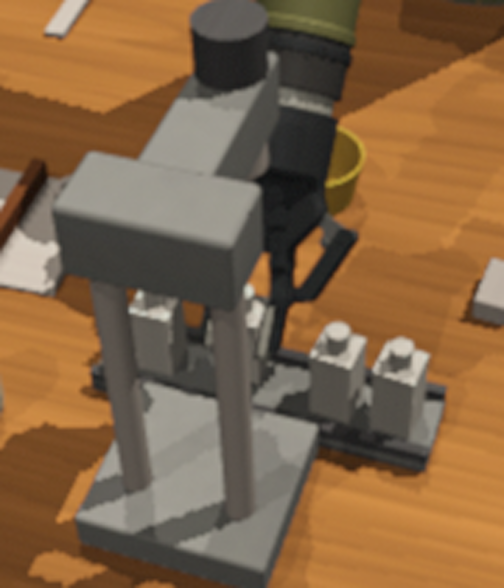

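View pics/m3.png

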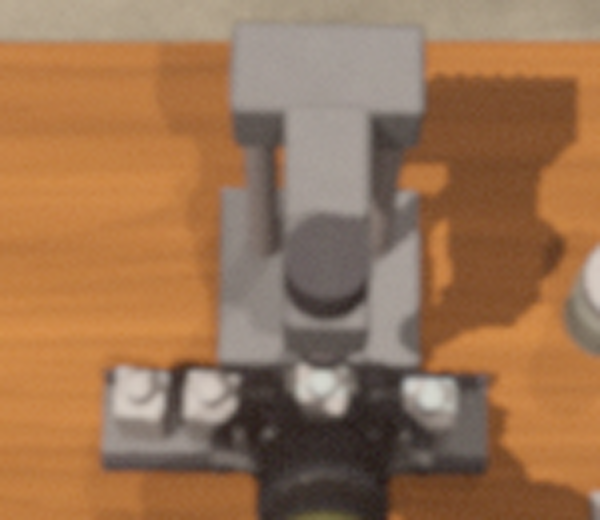

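Request:
{"api": "servo_tool", "payload": {"steps": [0, 4, 5, 0, 10, 1, 9, 10, 0, 10, 1, 13, 15, 0, 10, 1, 13, 15, 0, 10, 1, 13, 15, 0, 10]}}

```text
t: 25.03
position: [0.6863, -0.0488, 0.0398]
tcp_rot: [-0.284, 0.654, 0.643, -0.28]
wrist_force: [-0.9, -0.4, 5.3]
gripper_width: 0.345
```

```bash
python3 - <<'E'
from h import *
s,M=st(); ft=np.load("ft.npy"); print('foot',s['position']+M@ft, 'n',M@np.load("nt.npy"))
tool((0,0,-.002),(-.001,0.001,0))
E
```

```text
t 25.03 j [-0.097  0.328 -0.938 -0.444  0.055 -0.059] p [ 0.6863 -0.0488  0.0398] x [ 0.017  1.    -0.   ] a [ 0.681 -0.012 -0.732] z [-0.732  0.012 -0.681] F [-0.9 -0.4  5.3] w 0.345
foot [ 0.67156336 -0.04920817  0.01277383] n [-0.00201409  0.00304709  0.99999333]
t 25.03 j [-0.097  0.328 -0.938 -0.444  0.055 -0.059] p [ 0.6863 -0.0488  0.0398] x [ 0.017  1.    -0.   ] a [ 0.681 -0.012 -0.732] z [-0.732  0.012 -0.681] F [-0.9 -0.4  5.3] w 0.345
[0. 1. 1.] n rows 1.0
[ 1. -1.  1.] n rows 1.0
```

Request:
{"api": "servo_tool", "payload": {"steps": [0, 0, 0, 0, 31, 0, 0, 0, 0, 34, 0, 0, 0, 0, 40, 0, 0, 0, 0, 45, 0, 0, 0, 0, 45], "force": 20}}

```text
t: 25.45
position: [0.6848, -0.0486, 0.0376]
tcp_rot: [-0.286, 0.653, 0.642, -0.281]
wrist_force: [-0.5, -0.0, -0.4]
gripper_width: 0.527
```

```bash
python3 - <<'E'
from h import *
st()
im=camera("wrist"); cv2.imwrite("pics/n1.png",im)
E
```

```text
t 25.45 j [-0.097  0.33  -0.939 -0.442  0.055 -0.059] p [ 0.6848 -0.0486  0.0376] x [0.017 1.    0.   ] a [ 0.678 -0.011 -0.735] z [-0.735  0.012 -0.678] F [-0.5 -0.  -0.4] w 0.527
```

View pics/n1.png

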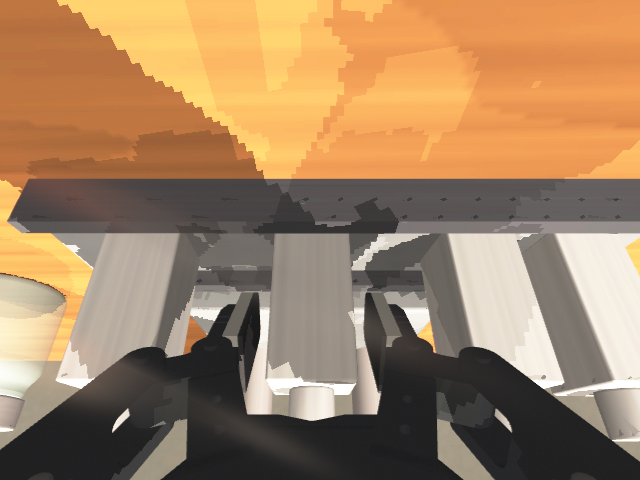

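Request:
{"api": "servo_tool", "payload": {"steps": [0, -20, 0, 0, 45, 0, -50, 0, 0, 45, 0, -85, 0, 0, 45, 0, -120, 0, 0, 45, 0, -150, 0, 0, 45]}}

```text
t: 25.92
position: [0.586, -0.0474, 0.1522]
tcp_rot: [-0.287, 0.652, 0.642, -0.282]
wrist_force: [0.2, 0.5, 0.6]
gripper_width: 0.528
```

```bash
python3 - <<'E'
from h import *
st()
C=cam("wrist"); im=camera("wrist"); cv2.imwrite("pics/o1.png",im)
im=camera("top"); cv2.imwrite("pics/o2.png",cv2.resize(im[100:300,130:390],None,fx=3,fy=3,interpolation=cv2.INTER_CUBIC))
E
```

```text
t 25.92 j [-0.12  -0.093 -1.024 -0.099  0.07  -0.077] p [ 0.586  -0.0474  0.1522] x [0.016 1.    0.   ] a [ 0.675 -0.011 -0.737] z [-0.737  0.012 -0.676] F [0.2 0.5 0.6] w 0.528
```

View pics/o1.png

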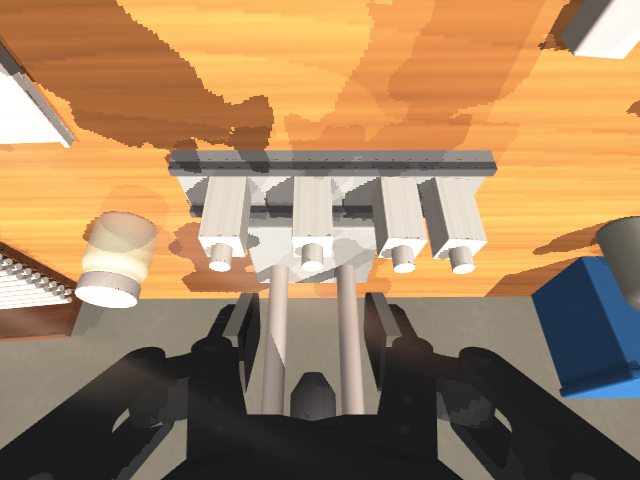

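View pics/o2.png

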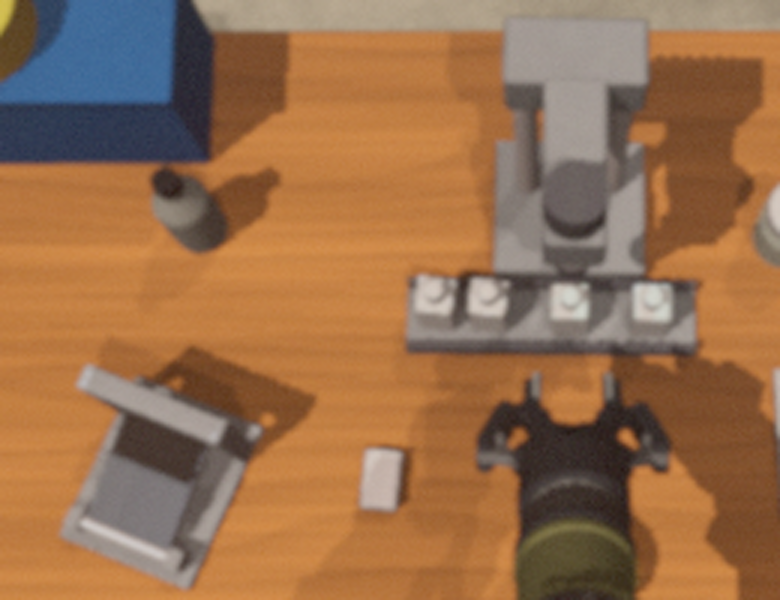

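```bash
python3 - <<'E'
from h import *
C=cam("top")
f=lambda u,v,z: onz("top",130+u/3,100+v/3,z,C)[:2]
a,b,c=f(62,536,.008),f(188,587,.008),f(262,432,.008)
print(a,b,c,np.linalg.norm(a-b),np.linalg.norm(b-c))
d=c-b; print('unit x az',np.degrees(np.arctan2(d[1],d[0])),'y az',np.degrees(np.arctan2(*(a-b)[::-1])),'center',(a+c)/2)
g1,g2=f(80,383,.112),f(225,438,.112); print('guard front top',g1,g2,np.degrees(np.arctan2(*(g1-g2)[::-1])))
E
```

```text
[0.48570337 0.37841404] [0.44197784 0.27123964] [0.57306208 0.21362511] 0.11575092030684898 0.14318697838672928
unit x az -23.726589829966183 y az 67.80528827160693 center [0.52938272 0.29601958]
guard front top [0.59485781 0.33429523] [0.55034854 0.2200519 ] 68.71407930073428
```

```bash
python3 - <<'E'
from h import *
goto((.54,.1,.27))
E
```

```text
t 26.02 j [-0.121 -0.098 -1.024 -0.1    0.07  -0.076] p [ 0.587  -0.0477  0.1557] x [ 0.017  1.    -0.   ] a [ 0.68  -0.012 -0.733] z [-0.733  0.012 -0.68 ] F [0.  0.2 0.7] w 0.524
[ 147. -118.  -41.] 4.619092688162157
```

Request:
{"api": "servo_tool", "payload": {"steps": [147, -118, -41, 0, 20, 147, -118, -41, 0, 10, 147, -118, -41, 0, 0, 147, -118, -41, 0, 0, 147, -118, -41, 0, 0], "force": 40}}

```text
t: 26.43
position: [0.5396, 0.1028, 0.2679]
tcp_rot: [-0.287, 0.652, 0.643, -0.282]
wrist_force: [0.9, 0.5, 0.6]
gripper_width: 0.0
```

```bash
python3 - <<'E'
from h import *
goto((.53,.28,.20))
E
```

```text
t 26.43 j [ 0.323 -0.332 -0.88   0.309 -0.225  0.254] p [0.5396 0.1028 0.2679] x [0.015 1.    0.002] a [ 0.677 -0.009 -0.736] z [-0.736  0.012 -0.677] F [0.9 0.5 0.6] w 0.0
[177.  42.  55.] 4.556311114952596
```

Request:
{"api": "servo_tool", "payload": {"steps": [177, 42, 55, 0, 0, 177, 42, 55, 0, 0, 177, 42, 55, 0, 0, 177, 42, 55, 0, 0, 177, 42, 55, 0, 0]}}

```text
t: 26.85
position: [0.5291, 0.2814, 0.1946]
tcp_rot: [-0.288, 0.651, 0.643, -0.284]
wrist_force: [0.4, 0.2, -0.2]
gripper_width: 0.002
```

```bash
python3 - <<'E'
from h import *
camera("top")
C=cam("wrist"); import pickle; pickle.dump(C,open("p.pkl","wb")); st()
im=camera("wrist"); cv2.imwrite("pics/p1.png",im)
for r in trace("wrist","pad"): print(r['score'],r['point'],r['mask'].sum(), onz("w",*r['point'],.05,C))
E
```

```text
t 26.9 j [ 0.75  -0.041 -0.818  0.212 -0.481  0.614] p [0.5289 0.2835 0.1933] x [0.01  1.    0.001] a [ 0.672 -0.007 -0.741] z [-0.741  0.008 -0.672] F [ 0.3  3.2 -0.4] w 0.0
0.63 [338.6, 80.4] 20970 [0.51750665 0.29972466 0.05      ]
```

View pics/p1.png

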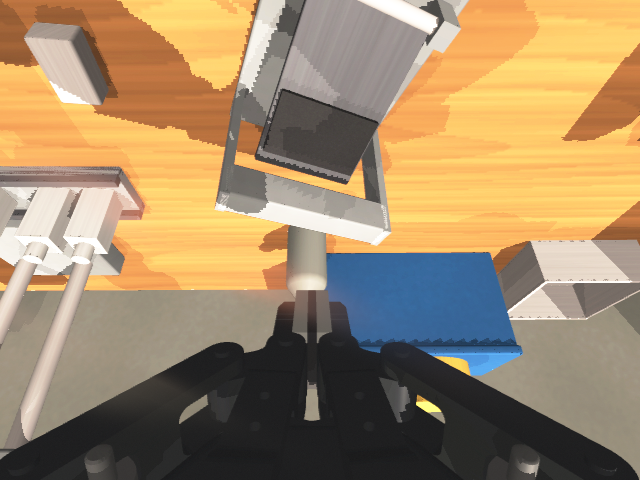

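```bash
python3 - <<'E'
from h import *
import pickle; C=pickle.load(open("p.pkl","rb"))
f=lambda u,v,z: onz("w",u,v,z,C)
a,b=f(284,90,.0502),f(379,124,.0502); c,d=f(350,183,.0618),f(257,157,.0618)
print(np.round([a,b,c,d],4),np.linalg.norm(a-b),np.linalg.norm(c-d),np.linalg.norm((a+b-c-d)/2))
P=(a+b+c+d)/4; print(P); u=(c+d-a-b); print('unit x az',np.degrees(np.arctan2(u[1],u[0])))
print('guard top back/front', f(217,207,.112),f(375,245,.112))
goto(P+np.array([-.002,0,.015]),P+np.array([-.002,0,.03]))
s=read_state();q=P-.4646*rot(s['tcp_rot'])[:,1];print('wrist D',np.hypot(np.hypot(*q[:2]),q[2]-.284))
E
```

```text
[[0.5237 0.2658 0.0502]
 [0.5511 0.3294 0.0502]
 [0.5994 0.3127 0.0618]
 [0.57   0.2433 0.0618]] 0.06924333121639671 0.07530014384937359 0.05251016929724562
[0.56106712 0.28781103 0.056     ]
unit x az -22.551462070817035
guard top back/front [0.5623848  0.22295906 0.112     ] [0.61077829 0.32936514 0.112     ]
t 27.0 j [ 0.745 -0.046 -0.821  0.214 -0.482  0.61 ] p [0.5293 0.2793 0.1947] x [ 0.013  1.    -0.002] a [ 0.673 -0.01  -0.74 ] z [-0.74   0.008 -0.673] F [-0.  -0.4  0.4] w -0.0
[  9. 111.  61.] 3.058367942996224
[  9. 100.  51.] 2.7107955600394242
wrist D 0.4010379843495309
```

```bash
python3 - <<'E'
from h import *
goto((.55,.29,.085))
E
```

```text
t 27.0 j [ 0.745 -0.046 -0.821  0.214 -0.482  0.61 ] p [0.5293 0.2793 0.1947] x [ 0.013  1.    -0.002] a [ 0.673 -0.01  -0.74 ] z [-0.74   0.008 -0.673] F [-0.  -0.4  0.4] w -0.0
[11. 95. 59.] 2.6898979283594873
```

Request:
{"api": "servo_tool", "payload": {"steps": [4, 32, 20, 0, 0, 8, 64, 40, 0, 0, 11, 95, 59, 0, 0, 11, 95, 59, 0, 0, 11, 95, 59, 0, 0]}}

```text
t: 27.42
position: [0.5495, 0.2855, 0.0841]
tcp_rot: [-0.288, 0.653, 0.64, -0.286]
wrist_force: [-0.0, 0.7, 0.7]
gripper_width: 0.001
```

```bash
python3 - <<'E'
from h import *
st()
im=camera("wrist"); cv2.imwrite("pics/q1.png",im)
im=camera("scene"); cv2.imwrite("pics/q2.png",cv2.resize(im[170:350,220:540],None,fx=2.4,fy=2.4,interpolation=cv2.INTER_CUBIC))
goto((.55,.29,.052),(.55,.29,.040))
E
```

```text
t 27.42 j [ 0.726  0.181 -0.911 -0.107 -0.475  0.597] p [0.5495 0.2855 0.0841] x [ 0.018  1.    -0.005] a [ 0.671 -0.016 -0.741] z [-0.741  0.01  -0.671] F [-0.   0.7  0.7] w 0.001
t 27.52 j [ 0.727  0.175 -0.908 -0.107 -0.475  0.597] p [0.5518 0.288  0.0892] x [0.018 1.    0.001] a [ 0.676 -0.011 -0.737] z [-0.737  0.014 -0.676] F [1.8 0.1 0.1] w 0.0
[ 2. 26. 27.] 0.8955313571992618
[ 2. 35. 35.] 1.1827331956337443
```

View pics/q1.png

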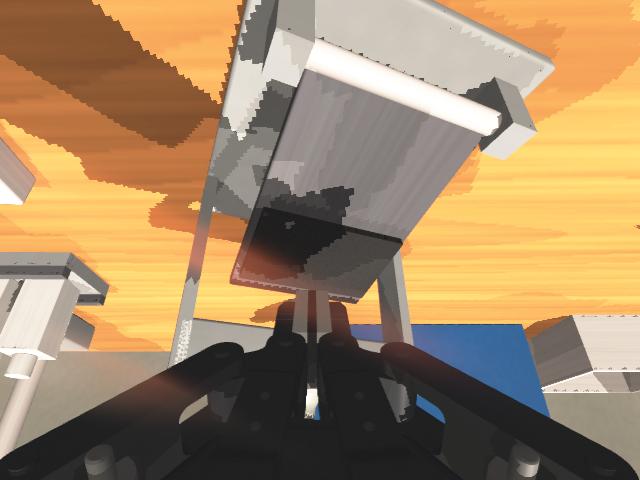

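View pics/q2.png

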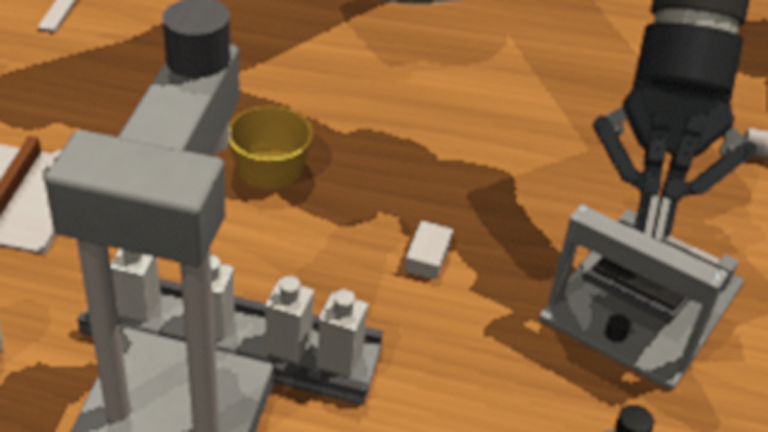

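Request:
{"api": "servo_tool", "payload": {"steps": [1, 9, 9, 0, 0, 2, 18, 18, 0, 0, 2, 26, 27, 0, 0, 2, 26, 27, 0, 0]}}

```text
t: 27.85
position: [0.5506, 0.2917, 0.0535]
tcp_rot: [-0.287, 0.653, 0.643, -0.28]
wrist_force: [-0.9, 1.2, 5.8]
gripper_width: 0.0
```

```bash
python3 - <<'E'
from h import *
st()
tool((0,0,-.01))
E
```

```text
t 27.85 j [ 0.735  0.255 -0.938 -0.218 -0.479  0.604] p [0.5506 0.2917 0.0535] x [0.017 1.    0.004] a [ 0.679 -0.008 -0.734] z [-0.734  0.016 -0.679] F [-0.9  1.2  5.8] w 0.0
t 27.85 j [ 0.735  0.255 -0.938 -0.218 -0.479  0.604] p [0.5506 0.2917 0.0535] x [0.017 1.    0.004] a [ 0.679 -0.008 -0.734] z [-0.734  0.016 -0.679] F [-0.9  1.2  5.8] w 0.0
[-0.  7.  7.] n rows 1.0
```

Contact at 5.8 N, as expected. Press on down in steps.

Request:
{"api": "servo_tool", "payload": {"steps": [0, 4, 4, 0, 0, 0, 8, 7, 0, 0, 0, 9, 9, 0, 0]}}

```text
t: 28.1
position: [0.5523, 0.2913, 0.0432]
tcp_rot: [-0.286, 0.654, 0.642, -0.278]
wrist_force: [5.7, -4.9, 9.2]
gripper_width: 0.002
```

Request:
{"api": "servo_tool", "payload": {"steps": [0, 2, 2, 0, 0, 0, 2, 2, 0, 0]}}

```text
t: 28.27
position: [0.5526, 0.2912, 0.0409]
tcp_rot: [-0.286, 0.655, 0.642, -0.277]
wrist_force: [2.4, -4.4, 9.8]
gripper_width: -0.001
```

```bash
python3 - <<'E'
from h import *
st()
im=camera("scene"); cv2.imwrite("pics/s2.png",cv2.resize(im[170:350,220:540],None,fx=2.4,fy=2.4,interpolation=cv2.INTER_CUBIC))
im=camera("wrist"); cv2.imwrite("pics/s1.png",im)
E
```

```text
t 28.27 j [ 0.735  0.288 -0.947 -0.264 -0.485  0.604] p [0.5526 0.2912 0.0409] x [0.021 1.    0.004] a [ 0.683 -0.011 -0.73 ] z [-0.73   0.018 -0.683] F [ 2.4 -4.4  9.8] w -0.001
```

View pics/s2.png

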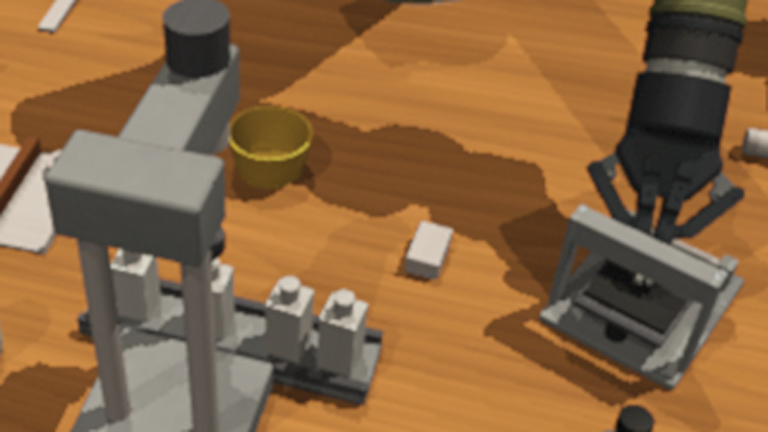

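View pics/s1.png

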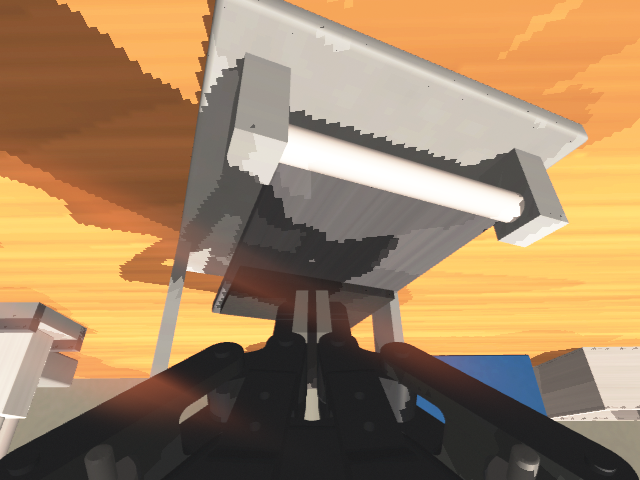

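Request:
{"api": "servo_tool", "payload": {"steps": [0, 2, 2, 0, 0, 0, 3, 3, 0, 0]}}

```text
t: 28.53
position: [0.5532, 0.2913, 0.039]
tcp_rot: [-0.285, 0.656, 0.643, -0.276]
wrist_force: [-21.6, -7.9, 44.9]
gripper_width: -0.004
```

Request:
{"api": "servo_tool", "payload": {"steps": [0, 2, 2, 0, 0, 0, 3, 3, 0, 0]}}

```text
t: 28.7
position: [0.5539, 0.2914, 0.0381]
tcp_rot: [-0.283, 0.657, 0.643, -0.273]
wrist_force: [-47.4, -13.7, 78.3]
gripper_width: 0.002
```

```bash
python3 - <<'E'
from h import *
st()
im=camera("scene"); cv2.imwrite("pics/t2.png",cv2.resize(im[170:350,220:540],None,fx=2.4,fy=2.4,interpolation=cv2.INTER_CUBIC))
E
```

```text
t 28.7 j [ 0.737  0.3   -0.953 -0.29  -0.493  0.605] p [0.5539 0.2914 0.0381] x [0.023 1.    0.004] a [ 0.69  -0.013 -0.723] z [-0.723  0.02  -0.69 ] F [-47.4 -13.7  78.3] w 0.002
```

View pics/t2.png

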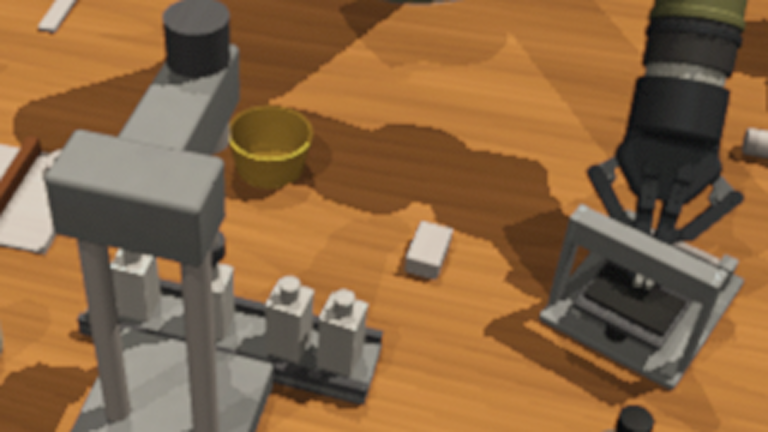

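Request:
{"api": "servo_tool", "payload": {"steps": [0, -4, -4, 0, 0, 0, -4, -4, 0, 0]}}

```text
t: 28.92
position: [0.5525, 0.2915, 0.0402]
tcp_rot: [-0.285, 0.655, 0.643, -0.276]
wrist_force: [4.1, -4.4, 9.4]
gripper_width: 0.001
```

Request:
{"api": "servo_tool", "payload": {"steps": [0, 2, 2, 0, 0, 0, 2, 2, 0, 0, 0, 2, 2, 0, 0]}}

```text
t: 29.17
position: [0.5532, 0.2917, 0.039]
tcp_rot: [-0.284, 0.656, 0.643, -0.275]
wrist_force: [-22.6, -8.5, 45.4]
gripper_width: 0.001
```

Request:
{"api": "servo_tool", "payload": {"steps": [0, -0.5, -0.5, 0, 0, 0, -0.5, -0.5, 0, 0, 0, -0.5, -0.5, 0, 0, 0, -0.5, -0.5, 0, 0, 0, -0.5, -0.5, 0, 0]}}

```text
t: 29.58
position: [0.5531, 0.2916, 0.0392]
tcp_rot: [-0.284, 0.656, 0.643, -0.275]
wrist_force: [-17.5, -7.8, 37.6]
gripper_width: -0.004
```

Request:
{"api": "servo_tool", "payload": {"steps": [0, 0, 0, 0, 0, 0, 0, 0, 0, 0, 0, 0, 0, 0, 0, 0, 0, 0, 0, 0, 0, 0, 0, 0, 0]}}

```text
t: 30.0
position: [0.5531, 0.2916, 0.0392]
tcp_rot: [-0.284, 0.656, 0.643, -0.275]
wrist_force: [-17.5, -8.3, 37.3]
gripper_width: 0.005
```

Request:
{"api": "servo_tool", "payload": {"steps": [0, 0, 0, 0, 0, 0, 0, 0, 0, 0]}}

```text
t: 30.17
position: [0.5531, 0.2916, 0.0392]
tcp_rot: [-0.284, 0.656, 0.643, -0.275]
wrist_force: [-17.4, -7.3, 38.4]
gripper_width: 0.003
```

```bash
python3 - <<'E'
from h import *
tool((0,0,.03),(-.07,0,.1))
im=camera("scene"); cv2.imwrite("pics/u2.png",cv2.resize(im[170:350,220:540],None,fx=2.4,fy=2.4,interpolation=cv2.INTER_CUBIC))
E
```

```text
t 30.17 j [ 0.736  0.295 -0.951 -0.278 -0.488  0.605] p [0.5531 0.2916 0.0392] x [0.021 1.    0.005] a [ 0.687 -0.011 -0.727] z [-0.727  0.019 -0.687] F [-17.4  -7.3  38.4] w 0.003
[  0. -22. -21.] n rows 1.0
[  -1. -121.  -18.] n rows 3.0
```

View pics/u2.png

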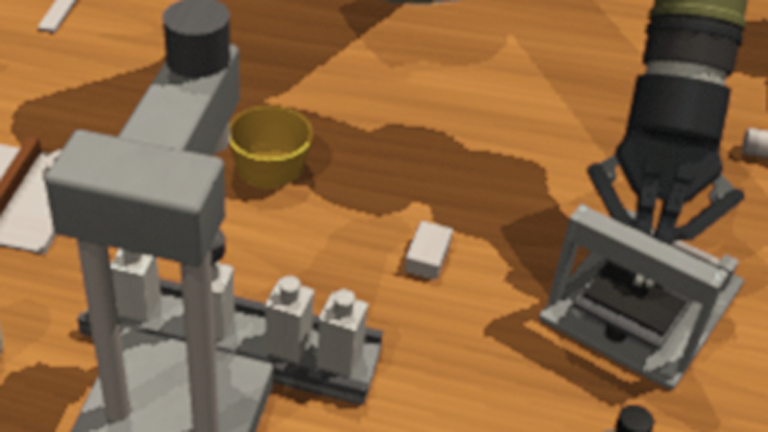

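Request:
{"api": "servo_tool", "payload": {"steps": [0, -6, -6, 0, 0, 0, -13, -12, 0, 0, 0, -20, -19, 0, 0, 0, -28, -24, 0, 0, 0, -40, -26, 0, 0]}}

```text
t: 30.63
position: [0.5414, 0.2914, 0.0808]
tcp_rot: [-0.288, 0.653, 0.643, -0.28]
wrist_force: [-0.4, -0.1, 1.4]
gripper_width: 0.001
```

Request:
{"api": "servo_tool", "payload": {"steps": [0, -30, 0, 0, 0, 0, -60, 0, 0, 0, 0, -90, 0, 0, 0, 0, -110, 0, 0, 0, 0, -110, 0, 0, 0]}}

```text
t: 31.05
position: [0.4657, 0.2936, 0.1641]
tcp_rot: [-0.288, 0.652, 0.644, -0.279]
wrist_force: [-0.3, 1.3, -0.1]
gripper_width: 0.0
```

```bash
python3 - <<'E'
from h import *
st()
im=camera("scene"); cv2.imwrite("pics/v2.png",cv2.resize(im[150:400,150:540],None,fx=2,fy=2,interpolation=cv2.INTER_CUBIC))
im=camera("top"); cv2.imwrite("pics/v3.png",im)
im=camera("wrist"); cv2.imwrite("pics/v1.png",im)
st()
E
```

```text
t 31.05 j [ 0.886 -0.063 -0.915  0.193 -0.557  0.75 ] p [0.4657 0.2936 0.1641] x [0.015 1.    0.007] a [ 0.679 -0.005 -0.734] z [-0.734  0.016 -0.679] F [-0.3  1.3 -0.1] w 0.0
t 31.2 j [ 0.883 -0.054 -0.918  0.186 -0.556  0.748] p [0.4662 0.2922 0.1595] x [0.016 1.    0.003] a [ 0.676 -0.009 -0.737] z [-0.737  0.014 -0.676] F [ 0.1 -1.2  0.3] w 0.002
```

View pics/v2.png

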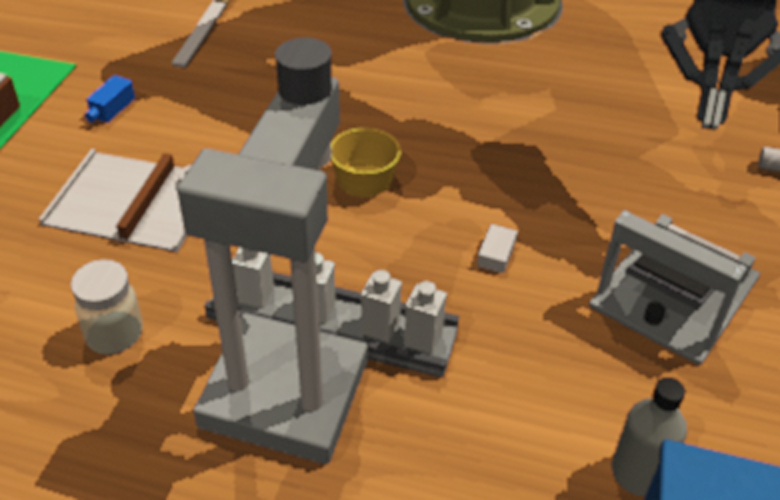

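View pics/v3.png

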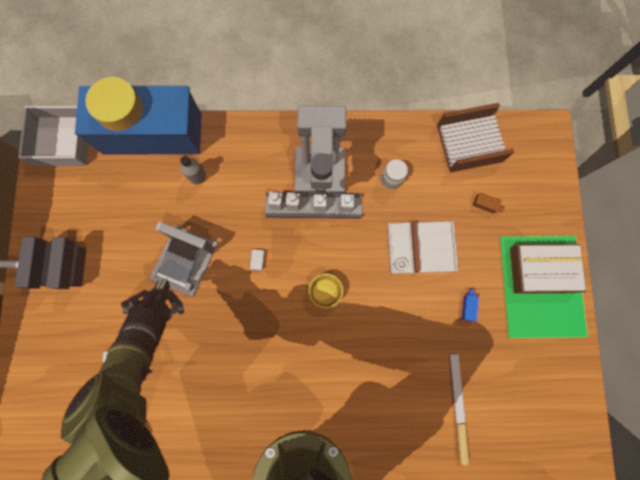

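View pics/v1.png

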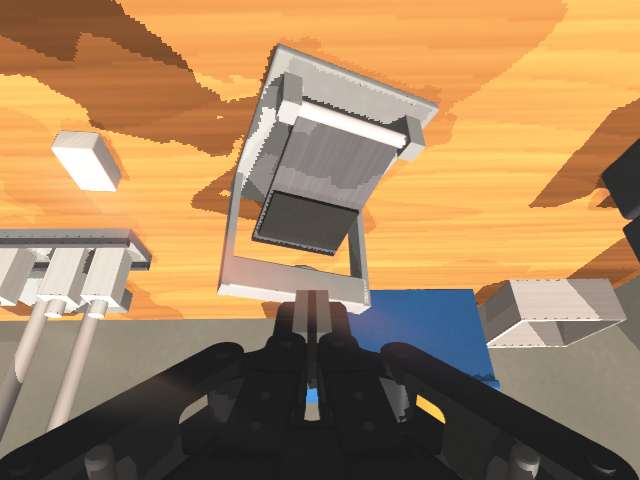

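```bash
python3 -c "
from rig import *
print(job_done())"
```

```text
the job is handed in; nothing more can be done
None
```

The blank is standing upright, neck up, in the nest, and I let go of it before touching the pedal. The pedal went down to its stop, stayed there for about a second, and came back up. I handed the job in at about 31 s of the 72 s allowed.

**How it was done:** the move interface only turns the tool about its own axis, so I tilted the tool by pushing the arm against its reach limits. Then I gripped the blank by its side flats, turned it upright in the air, set it down on the lane floor with about 7 N, and opened the fingers.

**Last checks:**
- **Position:** the pictures show the blank within about 1 mm of midway between its neighbours, and the three necks are evenly spaced (82 and 81 px from above, 92 and 91 px from the wrist).
- **Pedal and head:** the scene picture shows the head down on the blank while I held the pedal. The final pictures show both back up.
- **Everything else:** the neighbours and the bystanders in view look unmoved, and the robot is touching nothing.

**Disagreements and rough spots:**
- While I was looking for the stop, the wrist force briefly reached about 92 N, under the 120 N limit. I backed off, so the pedal rose a little off the stop, then pressed again and held it for about 1.2 s at roughly 40 N.
- I pressed about 15–20 mm nearer the hinge than the given pad point, to clear the guard bar.
- The top and wrist cameras differed by about 3 mm on where the nest is. I used the wrist camera's figure.

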